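# Clamp a coated test disc on the wear-test holder

### The job

Mount the orange coated test disc in the blue specimen holder: thread the disc over the holder's post and lower it fully down onto the black support plate, lay the dark steel clamp ring over the post on top of it, then push the red-topped cap down over the post until it catches and stays down by itself, holding the stack clamped. Work gently and feel your way, since the post is never quite centred in the holder and heavy pressing marks the coating; let go of each part before fetching the next, and leave the green disc and everything else where they are.

Things in the scene. Friction and masses are not known exactly. Their poses are not given: they have to be found in the camera images.
- holder: Blue fixed base 150 x 150 x 34 mm, origin at centre of underside, z up; aluminium disc 110 mm wide, 6 mm high on top. Post in its middle, heights above the black round support plate (48 mm wide) round it: steel 24 mm diameter up to 15 mm (flat shoulder); brass stud 14 mm diameter to 46 mm, tapering to a 5 mm tip at 53 mm. Plain round stud from 34 to 46 mm: feel it sideways with a bore.
- holder_axis (a point): Nominal post axis: centre of the aluminium disc's top face, 40 mm above the table, z up. The real post, set by hand, stands up to 4.2 mm off this axis along each horizontal axis of the holder, with the support plate's top 20 to 31 mm above this point. NOT reported: find it by touch or sight. Its mount gives 1 mm per 15 N downward, half that sideways.
- plate_body (a joint): Sinking of the sprung support plate, m: 0 = up, grows when pressed, firm stop at 0.0045. Spring 3 N at the start plus 2.5 N per mm; the parts' weight does not sink it. With disc and ring under it the cap catches once the plate has sunk 3 mm (11 N, plus a few N for the catches), then holds it near 0.003. A push of 17 N is right; over 25 N on or between the stacked parts spoils the test.
- catch0 (a joint): One of three sprung catches around the stud, m: 0 = out (tip 11 mm from the post axis), grows to 0.0045 as pushed in, by under 1 N. Flat underside 21 mm above the free support plate; its slope runs in upward and ends at 34 mm.
- panel: Orange coated test disc, flat ring 60 mm outside, bore 26.6 mm, 10 mm thick, about 70 g; origin at the centre of its underside, z up. Lies flat on the table.
- clamp_ring: Dark steel clamp ring, 52 mm outside, bore 26.6 mm, 10 mm thick, about 60 g; origin at the centre of its underside, z up. Lies flat on the table.
- cap: Round black cap with red top, 40 mm diameter, 47 mm tall, about 60 g, standing mouth down; origin at the centre of its underside, z up. Mouth bore 16.6 mm through a lip 4 mm thick, wider (27 mm) inside up to 42 mm. Catches snap in over the lip; it cannot be pulled off.
- spare_panel: Green disc of the same size as the orange one (60 mm, 10 mm thick); leave alone. Origin at the centre of its underside.
- tin: Orange-labelled steel tin, 90 mm wide, 110 mm tall, bystander; origin at centre of underside.
- amber_bottle: Amber bottle with blue cap, 54 mm wide, 110 mm tall, bystander; origin at centre of underside.
- jar: White jar, 60 mm wide, 70 mm tall, bystander; origin at centre of underside.
- brush: Brush lying on the table to the robot's left, bystander.
- spatula: Spatula lying on the table to the robot's right, bystander.
Not all that is in view belongs to the job. What is meant by the panel is not pink or yellow, and is the smaller of those in its own colour.

How it is judged:
By the outcome, as a careful person would: the job done as asked, in the order asked, and still so for the second after the job is handed in, with the robot touching nothing.
It also fails if it takes over 72 s, if anything falls off the work surface, if the arm or the gripper's body presses on something with over 40 N, if the wrist force passes 120 N, or if a joint passes its speed limit or range.

### The arm

A 6-joint arm with a two-finger parallel gripper is mounted at the origin on the work surface. World frame = base frame: x ahead of the robot, y to its left, z up, the work surface at z = 0. Lengths are in m, angles in rad, forces in N, time in s.
With the tool pointing down it reaches from about 0.25 to 0.775 m from the base axis. Payload 4 kg.
Tool frame: the origin (TCP) lies midway between the tips of the shut fingers; the grasp point (between the pads) lies grip_point_offset behind it (grip_point_offset is the distance from the TCP to the grasp point, in m); z points along the fingers, y is the line along which they close (so a half turn about z gives the same grasp; the last joint's range is limited). The gripper opens to 94 mm and grips with 3 to 60 N. Pads are 16 mm wide; open, the fingers measure 119 mm over their backs; the gripper's body (75 mm by 177 mm) begins 78 mm behind the grasp point.
Start: joints at [1.193, 0.087, 1.371, -0, 1.684, -0.103], TCP at [0.149, 0.529, 0.206] pointing down, gripper open.
Joint ranges: [-3.1, 3.1], [-0.76, 2.03], [0.27, 2.55], [-1.08, 4.22], [0.17, 2.65], [-2.57, 2.57]. Speed limits (rad/s): [2.79, 2.79, 3.14, 3.14, 3.14, 3.14].

### API

Orientations are given as [roll, pitch, yaw] about the fixed x, y, z axes, in that order (R = Rz(yaw) Ry(pitch) Rx(roll)).
In Python, from bench import * gives the robot as it stands. The module is installed in compiled form; this text tells all that it offers.
- The arm moves only by the tool apply_moves, never from a script. Its argument "commands" is a list of rows, each a list of 7 numbers: the turn, a rotation vector about the world's x, y, z in rad, then the shift along the world's x, y, z in m, then the opening in per cent of the stroke, from 0 (shut) to 100 (fully open). In form: [[ax, ay, az, x, y, z, jaw], ...]. A call has exactly 5 rows; each row is the pose to reach, as a shift and turn from the pose commanded when the call began; what a row does not reach only later rows make up. A row lasts 1/10 s, in which the tool goes at most 50 mm and 8.59 degrees, less where a joint would pass 70% of its speed; a pose out of reach is approached as far as the arm can. A call with a gripper value outside its range is refused whole. The fingers move at their own pace and stop on an object; the grip force is fixed at half the most. Time passes only in rows, so rows that repeat a pose let the fingers close, or fill a call up. It gives the time, the measured TCP pose, the force, the opening and the grip force at its end, in the units of the state.
- get_obs(): the state, without advancing time (a new reading comes with each control period).
- snapshot(name): name is "scene" or "top" or "wrist"; returns a dict with "pixels" (480x640x3 uint8, red, green, blue), "vertical_fov" (degrees; the focal length in pixels is half the picture's height over the tangent of half this angle, whatever the lens; pixels are square), "cx", "cy" (the principal point, pixels), "rvec" (rotation vector, rad) and "tvec" (3), from world to camera coordinates, as OpenCV has them. Camera axes: x right, y down, z forward; pixel columns grow to the right and rows downward; lengths in m; the calibration is good to about 2 mm. A picture is of the moment at which its call begins. There is no depth.
- close_job(): hands the job in; it is judged then, once.
Trained networks look in the newest picture that a camera, given by its name, has taken for a name from the list of things; names that differ only in an ending like _2 or _b are one class to them, and where a whole thing is asked for, a point or a joint stands for the part that bears it (a point fixed in the world has none). Each returns a list of dicts, best first, with "score" (0 to 1); they miss things now and then, are a little off and sometimes report something else, mostly with a low value. They report only what shows in the picture. A call takes as long as a camera call. They do not tell look-alikes from the thing itself.
- masks_of(camera, query): "mask" (480x640 bool, what is visible of it) and "extent" ([left, top, right, bottom] in pixels, round what is visible of it).
- place_of(camera, query): "pixel" ([column, row] in pixels: a listed point, or the origin of a listed thing).
The state is a dict: "time": time; "joint_positions": joint angles; "qvel": joint speeds; "joint_torque": joint torques, N m; "tool_pos": TCP position; "ee_rot": TCP orientation; "wrist_force": force on the tool from outside, world axes, zero at the start; "wrist_torque": the same for the moment, N m; "width": finger opening in m; "finger_force": force on a finger pad.
Only numpy, scipy, OpenCV 4.12 (cv2) and the standard library are available. Lean on these libraries where they do the work, as an engineer would, in place of code of your own. Each camera call takes 0.05 s, during which the arm holds its last target. There are 200 camera calls.

## Working session

There is one attempt and no reset: what is moved stays moved. The work goes in short steps, Python scripts to look and compute and a tool call to move; the robot and the scene stay as the last step left them, time stands still between calls to the robot, and variables do not carry over. Pictures are saved under pics/ and viewed, at most 12 in all, crops included, and the job is handed in when it is done.

Besides the shell and the picture viewer there is one more tool, called after "Request:" by a JSON object that holds its "method" and its "body", one argument or row to a line. apply_moves: Moves the arm, as the interface text tells. Its arguments: {"type":"object","properties":{"commands":{"type":"array"}},"required":["commands"]}

```bash
mkdir -p pics; cat > h.py <<'E'
from bench import *
import numpy as np, cv2
def cam(s):
    f=240/np.tan(np.radians(s["vertical_fov"])/2)
    K=np.array([[f,0,s["cx"]],[0,f,s["cy"]],[0,0,1]])
    return K,cv2.Rodrigues(np.array(s["rvec"],float))[0],np.array(s["tvec"],float).ravel()
def ray(s,px,z):
    K,R,t=cam(s); d=R.T@np.linalg.solve(K,[px[0],px[1],1]); c=-R.T@t
    return c+d*(z-c[2])/d[2]
def proj(s,P):
    K,R,t=cam(s); p=K@(R@np.array(P,float)+t); return p[:2]/p[2]
def save(s,n,crop=None,k=1):
    im=s["pixels"][:,:,::-1]
    if crop: l,t,r,b=crop; im=im[t:b,l:r]
    cv2.imwrite("pics/"+n+".png",cv2.resize(np.ascontiguousarray(im),None,fx=k,fy=k,interpolation=cv2.INTER_CUBIC))
E
python3 - <<'E'
from h import *
o=get_obs(); print({k:np.round(v,3) for k,v in o.items()})
for c in ["top","scene"]:
    s=snapshot(c); save(s,c+"0")
    K,R,t=cam(s); print(c,-R.T@t, K[0,0])
    for q,z in [("holder",0),("holder_axis",.04),("panel",0),("clamp_ring",0),("cap",0),("spare_panel",0)]:
        for d in place_of(c,q)[:4]:
            print(q,round(d["score"],2),np.round(d["pixel"],1),np.round(ray(s,d["pixel"],z),4))
E
```

```text
{'time': np.float64(0.0), 'joint_positions': array([ 1.193,  0.088,  1.372, -0.   ,  1.684, -0.103]), 'qvel': array([ 0.001, -0.   , -0.001,  0.002,  0.   ,  0.   ]), 'joint_torque': array([ 1.0000e-03, -3.4020e+01, -3.0242e+01,  7.2000e-02,  3.3000e-02,
       -0.0000e+00]), 'tool_pos': array([0.149, 0.529, 0.204]), 'ee_rot': array([-3.139, -0.   ,  2.867]), 'wrist_force': array([-0.007, -0.163, -0.459]), 'wrist_torque': array([ 0.051,  0.009, -0.019]), 'finger_force': np.float64(0.0), 'width': np.float64(0.094)}
top [0.39931684 0.01392748 1.18898203] 484.3519320863544
holder 0.81 [321.  232.7] [ 0.5715 -0.0105  0.    ]
holder_axis 0.79 [323.6 233.3] [ 0.5644 -0.016   0.04  ]
panel 0.98 [428.5 340.4] [ 0.3162 -0.2778  0.    ]
panel 0.78 [388.5 281.4] [ 0.4558 -0.1795  0.    ]
panel 0.57 [434.6 286.8] [ 0.4458 -0.2931  0.    ]
panel 0.55 [483.5 291.8] [ 0.437  -0.4138  0.    ]
clamp_ring 0.71 [134.3 190.3] [0.6638 0.4572 0.    ]
clamp_ring 0.51 [195.9 295.5] [0.4083 0.2887 0.    ]
cap 0.64 [316.  160.3] [0.7561 0.0071 0.    ]
cap 0.51 [227.7 229.5] [0.5724 0.2204 0.    ]
spare_panel 0.9 [398.3 235. ] [ 0.5716 -0.2029  0.    ]
scene [1.1306771  0.6428356  0.73762021] 456.0791480634475
holder 0.78 [322.4 257.3] [ 0.5767 -0.0113  0.    ]
holder 0.32 [323.5 243.7] [ 0.5402 -0.0505  0.    ]
holder_axis 0.96 [321.5 242. ] [ 0.5717 -0.0211  0.04  ]
holder_axis 0.28 [458.6 294.4] [0.46   0.3032 0.04  ]
panel 0.92 [315.2 212.9] [ 0.4698 -0.1704  0.    ]
panel 0.83 [329.8 178.6] [ 0.3169 -0.2854  0.    ]
panel 0.78 [294.4 193.5] [ 0.4543 -0.2872  0.    ]
panel 0.62 [276.9 178.8] [ 0.4454 -0.3891  0.    ]
clamp_ring 0.68 [460.5 293.1] [0.4148 0.2839 0.    ]
clamp_ring 0.4 [267.9 297.1] [0.7585 0.0156 0.    ]
cap 0.76 [391.2 313. ] [0.5805 0.225  0.    ]
spare_panel 0.8 [277.4 219.5] [ 0.5699 -0.212   0.    ]
```

View pics/top0.png

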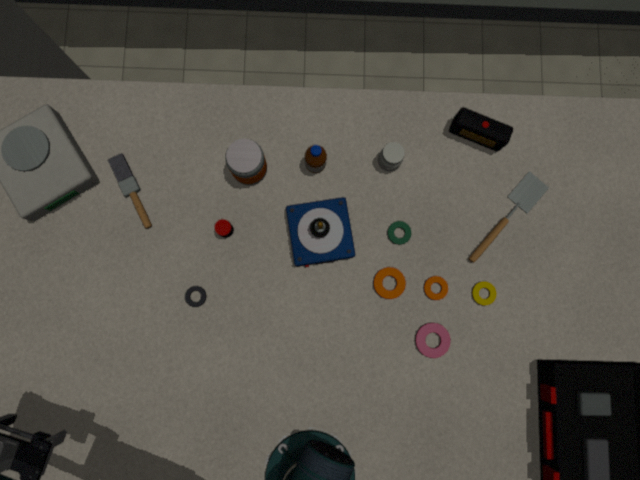

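View pics/scene0.png

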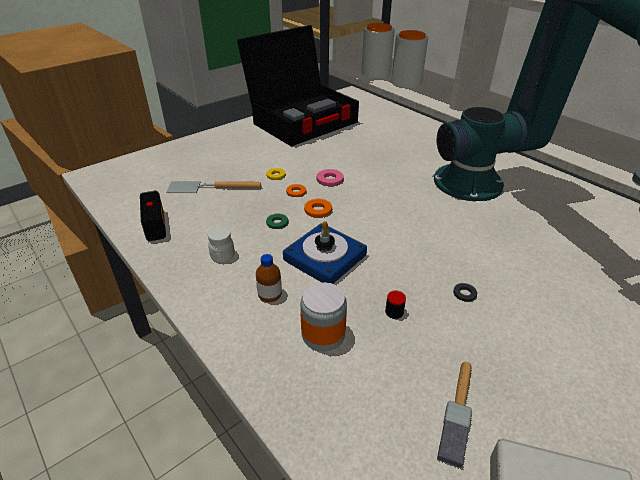

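The top picture shows these ring candidates: large orange (389,282), small orange (435,288), yellow (484,293), pink (432,340) and green (399,232). The smaller orange one at (435,288) is the panel. The clamp ring is at (196,296), the cap at (224,229) and the holder at (320,231). The scene view agrees.

```bash
python3 - <<'E'
from h import *
pts={"panel":((435,288),.01,.060,(296,190)),"big":((389,282),.01,0,(318,208)),"ring":((196,296),.01,.052,(465,292)),"cap":((224,229),.047,.04,(396,298))}
for c,i in [("top",0),("scene",3)]:
    s=snapshot(c)
    if i==0: save(s,"crop",(370,210,510,370),4)
    for n,q in [("panel","panel"),("big","panel"),("ring","clamp_ring"),("cap","cap")]:
        p=pts[n][i] if i else pts[n][0]; z=pts[n][1]
        for d in masks_of(c,q):
            m=d["mask"].astype(np.uint8); e=d["extent"]
            if e[0]<=p[0]<=e[2] and e[1]<=p[1]<=e[3]:
                ctr,_=max(((x,cv2.contourArea(x)) for x in cv2.findContours(m,0,1)[0]),key=lambda a:a[1])
                w=np.array([ray(s,x[0],z)[:2] for x in ctr],np.float32)
                (cx,cy),r=cv2.minEnclosingCircle(w)
                print(c,n,round(d["score"],2),np.round(e),"centre",np.round([cx,cy],4),"diam",round(2*r,4),"mid",np.round((w.min(0)+w.max(0))/2,4)); break
    for d in masks_of(c,"holder")[:1]:
        m=d["mask"].astype(np.uint8); ctr=max(cv2.findContours(m,0,1)[0],key=cv2.contourArea)
        w=np.array([ray(s,x[0],.034)[:2] for x in ctr],np.float32); print(c,"holder",cv2.minAreaRect(w))
s=snapshot("wrist");K,R,t=cam(s);print(-R.T@t,R,K[0,0])
E
```

```text
top panel 0.62 [423. 277. 445. 302.] centre [ 0.4438 -0.2924] diam 0.0617 mid [ 0.4439 -0.2915]
top big 0.78 [374. 268. 408. 302.] centre [ 0.4533 -0.1799] diam 0.0788 mid [ 0.4528 -0.1803]
top ring 0.68 [185. 284. 206. 305.] centre [0.4086 0.289 ] diam 0.0499 mid [0.4093 0.2886]
top cap 0.79 [215. 220. 233. 239.] centre [0.5693 0.222 ] diam 0.05 mid [0.5702 0.2224]
top holder ((0.5706419348716736, -0.006383046507835388), (0.15244530141353607, 0.1513463258743286), 10.441947937011719)
scene panel 0.53 [283. 183. 304. 198.] centre [ 0.4491 -0.2884] diam 0.0704 mid [ 0.45   -0.2878]
scene big 0.92 [304. 198. 332. 218.] centre [ 0.4561 -0.1746] diam 0.0917 mid [ 0.4568 -0.1757]
scene ring 0.81 [451. 284. 476. 304.] centre [0.4137 0.292 ] diam 0.0584 mid [0.4139 0.2929]
scene cap 0.89 [385. 290. 406. 314.] centre [0.5894 0.2395] diam 0.0775 mid [0.5892 0.2384]
scene holder ((0.5805422067642212, 0.005974709987640381), (0.18108949065208435, 0.16636689007282257), 10.190386772155762)
[0.07334201 0.55048102 0.38515824] [[ 2.70571415e-01  9.62699650e-01 -7.02409997e-04]
 [ 9.27784670e-01 -2.60563535e-01  2.67062258e-01]
 [ 2.56917720e-01 -7.29110984e-02 -9.63679022e-01]] 360.4354648803325
```

View pics/crop.png

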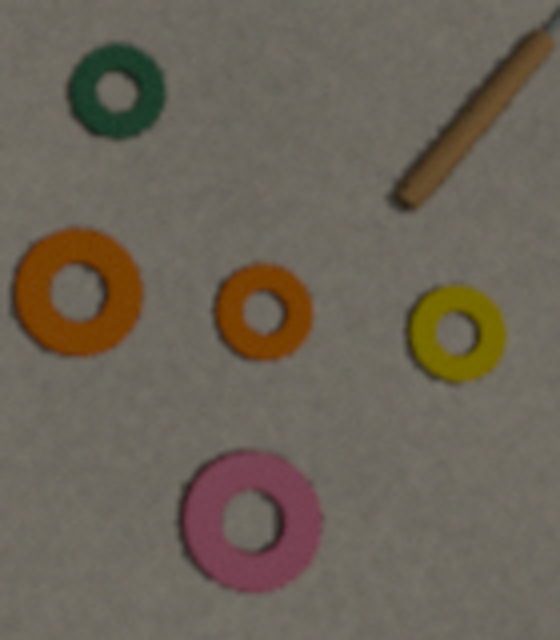

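The crop confirms the target: the small orange disc at (435,288) is about 61 mm across, against about 79 mm for the large orange one. I'll move over it now.

Request:
{"method": "apply_moves", "body": {
  "commands": [
    [0, 0, -0.065, 0.015, -0.041, 0, 100],
    [0, 0, -0.13, 0.03, -0.082, 0, 100],
    [0, 0, -0.195, 0.045, -0.123, 0, 100],
    [0, 0, -0.26, 0.06, -0.164, 0, 100],
    [0, 0, -0.325, 0.075, -0.205, 0, 100]
  ]
}}

```text
time: 1.85
tool_pos: [0.2245, 0.3228, 0.2056]
ee_rot: [3.141, 0.0, 2.54]
wrist_force: [1.1, -0.1, 0.1]
width: 0.0937
finger_force: 0.0
```

Request:
{"method": "apply_moves", "body": {
  "commands": [
    [0, 0, -0.065, 0.015, -0.041, 0, 100],
    [0, 0, -0.13, 0.03, -0.082, 0, 100],
    [0, 0, -0.195, 0.045, -0.123, 0, 100],
    [0, 0, -0.26, 0.06, -0.164, 0, 100],
    [0, 0, -0.325, 0.075, -0.205, 0, 100]
  ]
}}

```text
time: 2.35
tool_pos: [0.2995, 0.1178, 0.2059]
ee_rot: [3.14, 0.001, 2.215]
wrist_force: [1.6, 1.2, 0.3]
width: 0.0939
finger_force: 0.0
```

Request:
{"method": "apply_moves", "body": {
  "commands": [
    [0, 0, -0.065, 0.015, -0.041, 0, 100],
    [0, 0, -0.13, 0.03, -0.082, 0, 100],
    [0, 0, -0.195, 0.045, -0.123, 0, 100],
    [0, 0, -0.26, 0.06, -0.164, 0, 100],
    [0, 0, -0.325, 0.075, -0.205, 0, 100]
  ]
}}

```text
time: 2.85
tool_pos: [0.3745, -0.0876, 0.2059]
ee_rot: [3.14, 0.001, 1.888]
wrist_force: [0.4, 0.9, -0.3]
width: 0.0939
finger_force: 0.0
```

Request:
{"method": "apply_moves", "body": {
  "commands": [
    [0, 0, -0.065, 0.015, -0.041, -0.02, 100],
    [0, 0, -0.13, 0.03, -0.082, -0.04, 100],
    [0, 0, -0.195, 0.045, -0.123, -0.06, 100],
    [0, 0, -0.26, 0.06, -0.164, -0.076, 100],
    [0, 0, -0.321, 0.071, -0.205, -0.076, 100]
  ]
}}

```text
time: 3.35
tool_pos: [0.4443, -0.2913, 0.1263]
ee_rot: [-3.138, -0.004, 1.568]
wrist_force: [0.2, -0.0, 0.1]
width: 0.0942
finger_force: 0.0
```

```bash
cat >> h.py <<'E'
def find(c,q,z,near,s=None):
    s=s or snapshot(c); out=[]
    for d in masks_of(c,q):
        ctr=max(cv2.findContours(d["mask"].astype(np.uint8),0,1)[0],key=cv2.contourArea)
        w=np.array([ray(s,x[0],z)[:2] for x in ctr],np.float32)
        (cx,cy),r=cv2.minEnclosingCircle(w); out.append((np.hypot(cx-near[0],cy-near[1]),[round(v,4) for v in(cx,cy,2*r)],np.round(d["extent"]),round(d["score"],2)))
    out.sort(key=lambda a:a[0]); return s,out[:2]
E
python3 - <<'E'
from h import *
import bench; print(getattr(bench,"grip_point_offset",None))
o=get_obs(); print(o["time"],o["tool_pos"],o["ee_rot"],o["wrist_force"])
s,r=find("wrist","panel",.010,(.446,-.29)); print(r); save(s,"w1")
print(proj(s,o["tool_pos"]))
E
```

```text
0.0188
3.35 [ 0.44431651 -0.29131077  0.12625073] [-3.13764506 -0.00366132  1.56797135] [ 0.24116814 -0.02958461  0.05937403]
[(np.float64(0.004600221313114526), [0.4432, -0.2937, 0.0617], array([286., 208., 359., 275.]), 0.78), (np.float64(0.10998714062058), [0.4524, -0.1802, 0.0797], array([280.,  40., 384., 151.]), 0.71)]
[322.90045353 293.79089905]
```

View pics/w1.png

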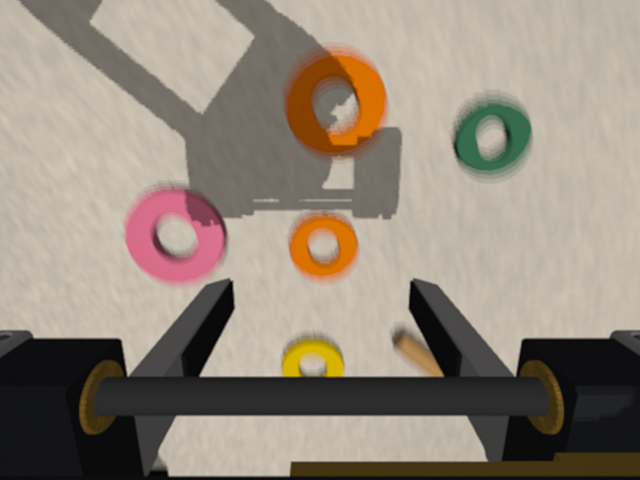

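The picture shows the small orange disc centred at (324,246), between the open fingers, with pink to the left and yellow and the spatula handle behind. I'll descend.

Request:
{"method": "apply_moves", "body": {
  "commands": [
    [0, 0, 0, -0.001, -0.002, -0.04, 100],
    [0, 0, 0, -0.001, -0.002, -0.08, 100],
    [0, 0, 0, -0.001, -0.002, -0.105, 100],
    [0, 0, 0, -0.001, -0.002, -0.12, 100],
    [0, 0, 0, -0.001, -0.002, -0.12, 100]
  ]
}}

```text
time: 3.95
tool_pos: [0.4424, -0.2904, 0.007]
ee_rot: [-3.137, -0.004, 1.572]
wrist_force: [-0.5, 1.1, 0.2]
width: 0.094
finger_force: 0.0
```

Request:
{"method": "apply_moves", "body": {
  "commands": [
    [0, 0, 0, 0.001, -0.0025, -0.004, 100],
    [0, 0, 0, 0.001, -0.0025, -0.004, 60],
    [0, 0, 0, 0.001, -0.0025, -0.004, 40],
    [0, 0, 0, 0.001, -0.0025, -0.004, 40],
    [0, 0, 0, 0.001, -0.0025, -0.004, 40]
  ]
}}

```text
time: 4.45
tool_pos: [0.4456, -0.2954, 0.0062]
ee_rot: [3.141, 0.001, 1.571]
wrist_force: [0.9, 0.2, -0.9]
width: 0.0653
finger_force: 0.0
```

Request:
{"method": "apply_moves", "body": {
  "commands": [
    [0, 0, 0, 0, 0, 0, 40],
    [0, 0, 0, 0, 0, 0, 40],
    [0, 0, 0, 0, 0, 0, 40],
    [0, 0, 0, 0, 0, 0, 40],
    [0, 0, 0, 0, 0, 0, 40]
  ]
}}

```text
time: 4.95
tool_pos: [0.4453, -0.2953, 0.0059]
ee_rot: [3.141, 0.0, 1.571]
wrist_force: [-1.1, 0.5, 3.7]
width: 0.0577
finger_force: 29.9
```

```bash
python3 - <<'E'
from h import *
for i in range(3):
    o=get_obs(); print(o["time"],o["tool_pos"],o["ee_rot"],o["width"],o["finger_force"],o["wrist_force"]); find("wrist","panel",.010,(.4432,-.2937))
E
```

```text
4.95 [ 0.44531351 -0.29527008  0.00591265] [3.14136040e+00 3.45020551e-04 1.57083672e+00] 0.05767979764683648 29.916089102625847 [-1.06909499  0.46711076  3.70685477]
5.05 [ 0.44531631 -0.29527695  0.00592006] [3.14133431e+00 3.36089528e-04 1.57079011e+00] 0.05749525304114491 29.915438680909574 [-1.38178263  1.46740788  4.68974205]
5.15 [ 0.4453426  -0.29527195  0.00590498] [3.14131296e+00 3.58240498e-04 1.57080765e+00] 0.058199484355192246 29.914857088588178 [-1.44847329  0.50818083  4.31547496]
```

Request:
{"method": "apply_moves", "body": {
  "commands": [
    [0, 0, 0, 0, 0, 0, 75],
    [0, 0, 0, 0, 0, 0, 75],
    [0, 0, 0, 0, 0.0015, -0.0035, 75],
    [0, 0, 0, 0, 0.0015, -0.0035, 60],
    [0, 0, 0, 0, 0.0015, -0.0035, 40]
  ]
}}

```text
time: 5.75
tool_pos: [0.445, -0.2933, 0.0014]
ee_rot: [-3.141, -0.001, 1.571]
wrist_force: [0.7, 0.3, -0.2]
width: 0.0582
finger_force: 30.2
```

Request:
{"method": "apply_moves", "body": {
  "commands": [
    [0, 0, 0, 0, 0, 0, 40],
    [0, 0, 0, 0, 0, 0, 40],
    [0, 0, 0, 0, 0, 0, 40],
    [0, 0, 0, 0, 0, 0, 40],
    [0, 0, 0, 0, 0, 0.01, 40]
  ]
}}

```text
time: 6.25
tool_pos: [0.4441, -0.2927, 0.0108]
ee_rot: [-3.139, -0.002, 1.571]
wrist_force: [0.5, -0.0, -1.1]
width: 0.058
finger_force: 29.9
```

Request:
{"method": "apply_moves", "body": {
  "commands": [
    [0, 0, 0, 0, 0, 0.04, 40],
    [0, 0, 0, 0.01, 0.015, 0.08, 40],
    [0, 0, 0, 0.025, 0.04, 0.12, 40],
    [0, 0, 0, 0.04, 0.065, 0.155, 40],
    [0, 0, 0, 0.06, 0.1, 0.178, 40]
  ]
}}

```text
time: 6.75
tool_pos: [0.5064, -0.1941, 0.1947]
ee_rot: [3.136, 0.003, 1.569]
wrist_force: [1.0, -0.4, -0.8]
width: 0.0583
finger_force: 29.9
```

Request:
{"method": "apply_moves", "body": {
  "commands": [
    [0, 0, 0, 0.021, 0.035, 0, 40],
    [0, 0, 0, 0.041, 0.07, 0, 40],
    [0, 0, 0, 0.061, 0.104, 0, 40],
    [0, 0, 0, 0.061, 0.104, 0, 40],
    [0, 0, 0, 0.061, 0.104, 0, 40]
  ]
}}

```text
time: 7.25
tool_pos: [0.5664, -0.0891, 0.1905]
ee_rot: [3.141, 0.001, 1.573]
wrist_force: [0.0, -0.5, -1.3]
width: 0.058
finger_force: 29.9
```

```bash
python3 - <<'E'
from h import *
o=get_obs(); print(o["time"],o["tool_pos"],o["ee_rot"],o["width"],o["wrist_force"])
s=snapshot("wrist"); 
for q,z in [("holder_axis",.04),("holder",0)]:
  for d in place_of("wrist",q)[:2]: print(q,d["score"],d["pixel"],ray(s,d["pixel"],z))
for q in ["plate_body","catch0"]:
  for d in masks_of("wrist",q)[:2]: print(q,d["score"],d["extent"])
c=proj(s,(.567,-.016,.07)).astype(int); l,t=max(0,c[0]-110),max(0,c[1]-100); print(c,l,t)
save(s,"w2",(l,t,l+220,t+200),3)
E
```

```text
7.25 [ 0.56637442 -0.08905524  0.19047917] [3.14143255e+00 7.53429812e-04 1.57271743e+00] 0.058037384700801845 [ 0.00459832 -0.53010619 -1.26176492]
holder_axis 0.69 [326.0, 138.9] [ 0.56931402 -0.00739629  0.04      ]
holder 0.57 [326.0, 137.2] [ 0.56977854 -0.00535875  0.        ]
plate_body 0.87 [305.8, 109.1, 365.3, 168.6]
[323 149] 213 49
```

View pics/w2.png

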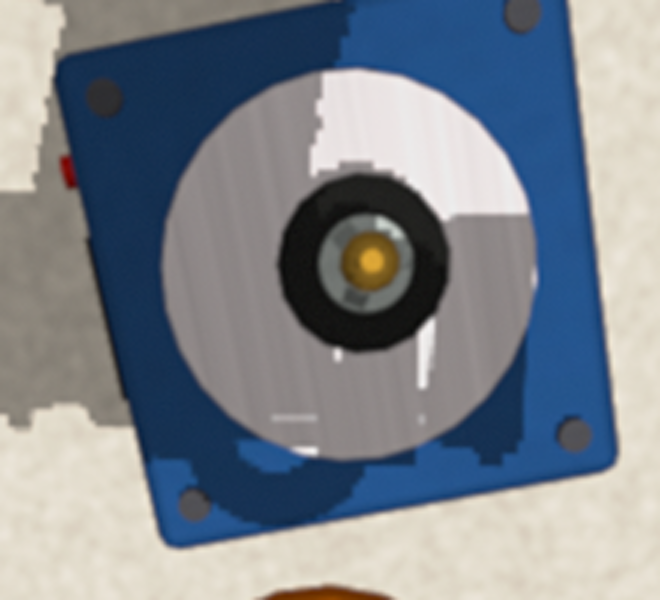

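```bash
python3 - <<'E'
from h import *
s=snapshot("wrist")
for n,p,zs in [("alu",(329.3,137),[.04]),("plate",(334.3,136.7),[.06,.0655,.071]),("shoulder",(334.7,136.7),[.075,.0805,.086]),("tip",(337,135.7),[.113,.1185,.124])]:
  for z in zs: print(n,z,np.round(ray(s,p,z),4))
for z in (.06,.0655,.071): print(z, ray(s,(334.3+28.5,136.7),z)[0]-ray(s,(334.3-28.5,136.7),z)[0])
E
```

```text
alu 0.04 [ 0.572  -0.0075  0.04  ]
plate 0.06 [ 0.5757 -0.0076  0.06  ]
plate 0.0655 [ 0.5755 -0.0077  0.0655]
plate 0.071 [ 0.5753 -0.0078  0.071 ]
shoulder 0.075 [ 0.5755 -0.0079  0.075 ]
shoulder 0.0805 [ 0.5753 -0.008   0.0805]
shoulder 0.086 [ 0.5751 -0.0081  0.086 ]
tip 0.113 [ 0.5757 -0.0079  0.113 ]
tip 0.1185 [ 0.5755 -0.008   0.1185]
tip 0.124 [ 0.5752 -0.0081  0.124 ]
0.06 0.0469753030181731
0.0655 0.046141529038722595
0.071 0.04530775505927198
```

The crop shows the post's tip at (337,136) full-frame and the black plate at (334,137). The real post is about 3.5 mm +x of the aluminium disc centre, at about (0.5755, -0.008). I'll move over it and lower.

Request:
{"method": "apply_moves", "body": {
  "commands": [
    [0, 0, 0, 0.005, 0.04, 0, 40],
    [0, 0, 0, 0.0095, 0.075, 0, 40],
    [0, 0, 0, 0.0095, 0.082, 0, 40],
    [0, 0, 0, 0.0095, 0.082, -0.02, 40],
    [0, 0, 0, 0.0095, 0.082, -0.04, 40]
  ]
}}

```text
time: 8.05
tool_pos: [0.5762, -0.0084, 0.1506]
ee_rot: [3.139, 0.001, 1.571]
wrist_force: [0.2, 0.0, -1.5]
width: 0.058
finger_force: 29.9
```

Request:
{"method": "apply_moves", "body": {
  "commands": [
    [0, 0, 0, 0, 0, -0.012, 40],
    [0, 0, 0, 0, 0, -0.024, 40],
    [0, 0, 0, 0, 0, -0.036, 40],
    [0, 0, 0, 0, 0, -0.046, 40],
    [0, 0, 0, 0, 0, -0.046, 40]
  ]
}}

```text
time: 8.55
tool_pos: [0.5747, -0.0077, 0.1021]
ee_rot: [-3.138, -0.0, 1.571]
wrist_force: [-0.6, -1.1, -1.0]
width: 0.0579
finger_force: 29.9
```

```bash
python3 - <<'E'
from h import *
o=get_obs(); print(o["time"],o["tool_pos"],o["ee_rot"],o["width"],o["wrist_force"])
s=snapshot("wrist"); c=proj(s,(.5755,-.008,.12)).astype(int); l,t=max(0,c[0]-100),max(0,c[1]-75)
save(s,"w3",(l,t,l+200,t+150),4); print(l,t)
E
```

```text
8.55 [ 0.57472275 -0.00773576  0.10214186] [-3.13849563e+00 -2.64934257e-04  1.57052625e+00] 0.057897667097960674 [-0.59266465 -1.10181058 -1.03162404]
224 233
```

View pics/w3.png

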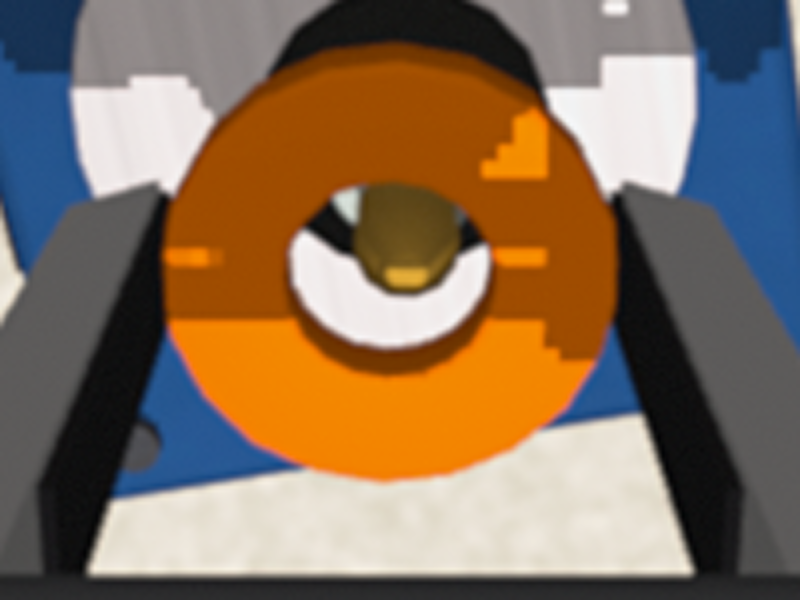

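The stud is inside the bore and slightly to +x of its centre (crop stud (405,250) against bore (392,265)). Next I'll feel it sideways.

Request:
{"method": "apply_moves", "body": {
  "commands": [
    [0, 0, 0, -0.001, 0, 0, 40],
    [0, 0, 0, -0.002, 0, 0, 40],
    [0, 0, 0, -0.003, 0, 0, 40],
    [0, 0, 0, -0.0035, 0, 0, 40],
    [0, 0, 0, -0.0035, 0, 0, 40]
  ]
}}

```text
time: 9.1
tool_pos: [0.5723, -0.0076, 0.1043]
ee_rot: [3.141, 0.0, 1.571]
wrist_force: [0.7, 0.2, -1.8]
width: 0.0578
finger_force: 29.9
```

Request:
{"method": "apply_moves", "body": {
  "commands": [
    [0, 0, 0, -0.0002, 0, 0, 40],
    [0, 0, 0, -0.0004, 0, 0, 40],
    [0, 0, 0, -0.0005, 0, 0, 40],
    [0, 0, 0, -0.0005, 0, 0, 40],
    [0, 0, 0, -0.0005, 0, 0, 40]
  ]
}}

```text
time: 9.6
tool_pos: [0.5718, -0.0076, 0.104]
ee_rot: [3.142, -0.0, 1.571]
wrist_force: [0.2, -0.2, -0.3]
width: 0.058
finger_force: 29.9
```

Request:
{"method": "apply_moves", "body": {
  "commands": [
    [0, 0, 0, -0.0002, 0, 0, 40],
    [0, 0, 0, -0.0004, 0, 0, 40],
    [0, 0, 0, -0.0005, 0, 0, 40],
    [0, 0, 0, -0.0005, 0, 0, 40],
    [0, 0, 0, -0.0005, 0, 0, 40]
  ]
}}

```text
time: 10.1
tool_pos: [0.5713, -0.0076, 0.104]
ee_rot: [3.141, 0.0, 1.571]
wrist_force: [-0.2, -0.5, -1.5]
width: 0.0579
finger_force: 29.9
```

Request:
{"method": "apply_moves", "body": {
  "commands": [
    [0, 0, 0, -0.0003, 0, 0, 40],
    [0, 0, 0, -0.0006, 0, 0, 40],
    [0, 0, 0, -0.0008, 0, 0, 40],
    [0, 0, 0, -0.0008, 0, 0, 40],
    [0, 0, 0, -0.0008, 0, 0, 40]
  ]
}}

```text
time: 10.6
tool_pos: [0.5707, -0.0077, 0.1041]
ee_rot: [3.141, 0.0, 1.571]
wrist_force: [1.5, -0.2, -0.8]
width: 0.0579
finger_force: 29.9
```

Request:
{"method": "apply_moves", "body": {
  "commands": [
    [0, 0, 0, -0.0003, 0, 0, 40],
    [0, 0, 0, -0.0006, 0, 0, 40],
    [0, 0, 0, -0.0008, 0, 0, 40],
    [0, 0, 0, -0.0008, 0, 0, 40],
    [0, 0, 0, -0.0008, 0, 0, 40]
  ]
}}

```text
time: 11.1
tool_pos: [0.57, -0.0076, 0.1042]
ee_rot: [3.141, 0.0, 1.571]
wrist_force: [4.0, -0.0, -1.0]
width: 0.0585
finger_force: 29.9
```

Request:
{"method": "apply_moves", "body": {
  "commands": [
    [0, 0, 0, 0.003, 0, 0, 40],
    [0, 0, 0, 0.006, 0, 0, 40],
    [0, 0, 0, 0.009, 0, 0, 40],
    [0, 0, 0, 0.0118, 0, 0, 40],
    [0, 0, 0, 0.0118, 0, 0, 40]
  ]
}}

```text
time: 11.6
tool_pos: [0.5816, -0.0076, 0.1038]
ee_rot: [-3.141, -0.0, 1.571]
wrist_force: [-0.0, -0.2, -0.5]
width: 0.0583
finger_force: 29.9
```

Request:
{"method": "apply_moves", "body": {
  "commands": [
    [0, 0, 0, 0.0003, 0, 0, 40],
    [0, 0, 0, 0.0006, 0, 0, 40],
    [0, 0, 0, 0.0008, 0, 0, 40],
    [0, 0, 0, 0.0008, 0, 0, 40],
    [0, 0, 0, 0.0008, 0, 0, 40]
  ]
}}

```text
time: 12.1
tool_pos: [0.5822, -0.0076, 0.104]
ee_rot: [-3.142, 0.0, 1.571]
wrist_force: [0.6, 0.7, -0.9]
width: 0.0581
finger_force: 29.9
```

Request:
{"method": "apply_moves", "body": {
  "commands": [
    [0, 0, 0, 0.0003, 0, 0, 40],
    [0, 0, 0, 0.0006, 0, 0, 40],
    [0, 0, 0, 0.0008, 0, 0, 40],
    [0, 0, 0, 0.0008, 0, 0, 40],
    [0, 0, 0, 0.0008, 0, 0, 40]
  ]
}}

```text
time: 12.6
tool_pos: [0.5828, -0.0076, 0.1039]
ee_rot: [-3.141, -0.0, 1.571]
wrist_force: [-2.1, -0.2, -0.1]
width: 0.0582
finger_force: 29.9
```

Request:
{"method": "apply_moves", "body": {
  "commands": [
    [0, 0, 0, -0.003, 0, 0, 40],
    [0, 0, 0, -0.0061, 0, 0, 40],
    [0, 0, 0, -0.0061, 0.001, 0, 40],
    [0, 0, 0, -0.0061, 0.0025, 0, 40],
    [0, 0, 0, -0.0061, 0.0025, 0, 40]
  ]
}}

```text
time: 13.1
tool_pos: [0.5771, -0.0049, 0.1041]
ee_rot: [3.141, -0.0, 1.571]
wrist_force: [0.6, -0.5, -1.2]
width: 0.058
finger_force: 29.9
```

Request:
{"method": "apply_moves", "body": {
  "commands": [
    [0, 0, 0, 0, 0.0003, 0, 40],
    [0, 0, 0, 0, 0.0006, 0, 40],
    [0, 0, 0, 0, 0.0008, 0, 40],
    [0, 0, 0, 0, 0.0008, 0, 40],
    [0, 0, 0, 0, 0.0008, 0, 40]
  ]
}}

```text
time: 13.6
tool_pos: [0.577, -0.0043, 0.104]
ee_rot: [3.142, -0.0, 1.571]
wrist_force: [-0.2, 1.0, -0.9]
width: 0.0577
finger_force: 29.9
```

Request:
{"method": "apply_moves", "body": {
  "commands": [
    [0, 0, 0, 0, 0.0003, 0, 40],
    [0, 0, 0, 0, 0.0006, 0, 40],
    [0, 0, 0, 0, 0.0008, 0, 40],
    [0, 0, 0, 0, 0.0008, 0, 40],
    [0, 0, 0, 0, 0.0008, 0, 40]
  ]
}}

```text
time: 14.1
tool_pos: [0.577, -0.0035, 0.104]
ee_rot: [3.141, 0.0, 1.571]
wrist_force: [0.4, -0.5, -0.2]
width: 0.0577
finger_force: 29.9
```

Request:
{"method": "apply_moves", "body": {
  "commands": [
    [0, 0, 0, 0, 0.0003, 0, 40],
    [0, 0, 0, 0, 0.0006, 0, 40],
    [0, 0, 0, 0, 0.0008, 0, 40],
    [0, 0, 0, 0, 0.0008, 0, 40],
    [0, 0, 0, 0, 0.0008, 0, 40]
  ]
}}

```text
time: 14.6
tool_pos: [0.5769, -0.0027, 0.104]
ee_rot: [3.141, -0.0, 1.571]
wrist_force: [0.2, 0.9, -1.6]
width: 0.0581
finger_force: 29.9
```

Request:
{"method": "apply_moves", "body": {
  "commands": [
    [0, 0, 0, 0, 0.0003, 0, 40],
    [0, 0, 0, 0, 0.0006, 0, 40],
    [0, 0, 0, 0, 0.0008, 0, 40],
    [0, 0, 0, 0, 0.0008, 0, 40],
    [0, 0, 0, 0, 0.0008, 0, 40]
  ]
}}

```text
time: 15.1
tool_pos: [0.577, -0.0019, 0.104]
ee_rot: [3.141, -0.0, 1.571]
wrist_force: [-0.1, 0.4, -0.0]
width: 0.0581
finger_force: 29.9
```

Request:
{"method": "apply_moves", "body": {
  "commands": [
    [0, 0, 0, 0, 0.0003, 0, 40],
    [0, 0, 0, 0, 0.0006, 0, 40],
    [0, 0, 0, 0, 0.0008, 0, 40],
    [0, 0, 0, 0, 0.0008, 0, 40],
    [0, 0, 0, 0, 0.0008, 0, 40]
  ]
}}

```text
time: 15.6
tool_pos: [0.577, -0.0011, 0.104]
ee_rot: [3.142, 0.0, 1.571]
wrist_force: [0.4, -0.0, -0.9]
width: 0.0579
finger_force: 29.9
```

Request:
{"method": "apply_moves", "body": {
  "commands": [
    [0, 0, 0, 0, 0.0003, 0, 40],
    [0, 0, 0, 0, 0.0006, 0, 40],
    [0, 0, 0, 0, 0.0008, 0, 40],
    [0, 0, 0, 0, 0.0008, 0, 40],
    [0, 0, 0, 0, 0.0008, 0, 40]
  ]
}}

```text
time: 16.1
tool_pos: [0.577, -0.0003, 0.104]
ee_rot: [3.142, 0.0, 1.571]
wrist_force: [0.4, -0.3, -0.9]
width: 0.0582
finger_force: 29.9
```

Request:
{"method": "apply_moves", "body": {
  "commands": [
    [0, 0, 0, 0, 0.0003, 0, 40],
    [0, 0, 0, 0, 0.0006, 0, 40],
    [0, 0, 0, 0, 0.0008, 0, 40],
    [0, 0, 0, 0, 0.0008, 0, 40],
    [0, 0, 0, 0, 0.0008, 0, 40]
  ]
}}

```text
time: 16.6
tool_pos: [0.577, 0.0005, 0.104]
ee_rot: [3.141, -0.0, 1.571]
wrist_force: [0.6, -0.6, -0.6]
width: 0.0579
finger_force: 29.9
```

Request:
{"method": "apply_moves", "body": {
  "commands": [
    [0, 0, 0, 0, 0.0003, 0, 40],
    [0, 0, 0, 0, 0.0006, 0, 40],
    [0, 0, 0, 0, 0.0008, 0, 40],
    [0, 0, 0, 0, 0.0008, 0, 40],
    [0, 0, 0, 0, 0.0008, 0, 40]
  ]
}}

```text
time: 17.1
tool_pos: [0.577, 0.0013, 0.104]
ee_rot: [3.141, 0.0, 1.571]
wrist_force: [-0.3, 0.9, -0.4]
width: 0.0578
finger_force: 29.9
```

```bash
python3 - <<'E'
from h import *
o=get_obs(); print(o["wrist_force"],o["wrist_torque"])
s=snapshot("wrist"); save(s,"w4",(224,220,424,370),4)
E
```

```text
[-0.28302471  0.86517663 -0.35803278] [-0.1308276   0.10067665  0.00866918]
```

View pics/w4.png

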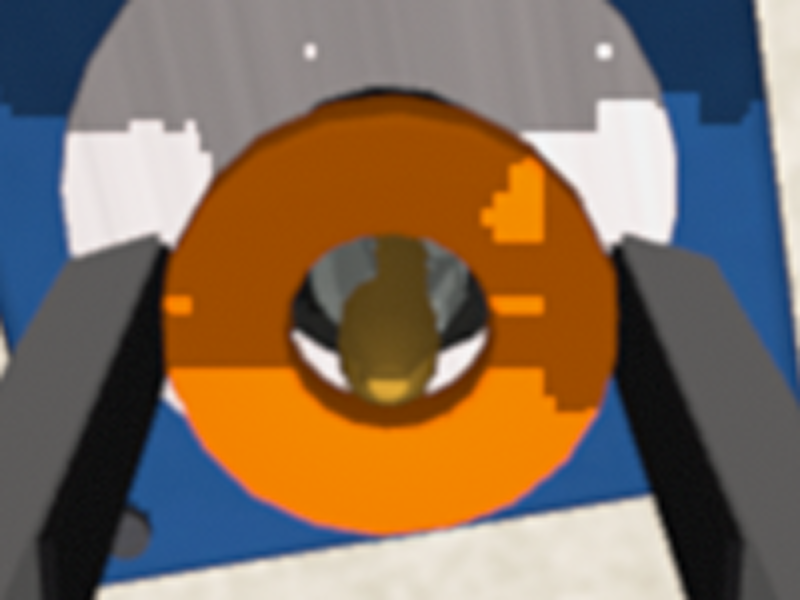

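The stud is now near the -y wall of the bore (crop (388,395)) and centred in x. I'll continue in +y.

Request:
{"method": "apply_moves", "body": {
  "commands": [
    [0, 0, 0, 0, 0.0003, 0, 40],
    [0, 0, 0, 0, 0.0006, 0, 40],
    [0, 0, 0, 0, 0.0008, 0, 40],
    [0, 0, 0, 0, 0.0008, 0, 40],
    [0, 0, 0, 0, 0.0008, 0, 40]
  ]
}}

```text
time: 17.65
tool_pos: [0.577, 0.0021, 0.104]
ee_rot: [3.141, 0.0, 1.571]
wrist_force: [-0.4, -0.7, -0.5]
width: 0.0585
finger_force: 29.9
```

Request:
{"method": "apply_moves", "body": {
  "commands": [
    [0, 0, 0, 0, 0.0003, 0, 40],
    [0, 0, 0, 0, 0.0006, 0, 40],
    [0, 0, 0, 0, 0.0008, 0, 40],
    [0, 0, 0, 0, 0.0008, 0, 40],
    [0, 0, 0, 0, 0.0008, 0, 40]
  ]
}}

```text
time: 18.15
tool_pos: [0.5769, 0.0027, 0.104]
ee_rot: [3.142, 0.0, 1.571]
wrist_force: [-0.0, -0.4, -1.3]
width: 0.0578
finger_force: 29.9
```

Request:
{"method": "apply_moves", "body": {
  "commands": [
    [0, 0, 0, 0, 0.0003, 0, 40],
    [0, 0, 0, 0, 0.0006, 0, 40],
    [0, 0, 0, 0, 0.0008, 0, 40],
    [0, 0, 0, 0, 0.0008, 0, 40],
    [0, 0, 0, 0, 0.0008, 0, 40]
  ]
}}

```text
time: 18.65
tool_pos: [0.577, 0.0033, 0.104]
ee_rot: [3.141, 0.001, 1.571]
wrist_force: [-0.1, -2.2, -0.6]
width: 0.0581
finger_force: 29.9
```

Request:
{"method": "apply_moves", "body": {
  "commands": [
    [0, 0, 0, 0, -0.003, 0, 40],
    [0, 0, 0, 0, -0.006, 0, 40],
    [0, 0, 0, 0, -0.009, 0, 40],
    [0, 0, 0, 0, -0.0125, 0, 40],
    [0, 0, 0, 0, -0.0125, 0, 40]
  ]
}}

```text
time: 19.15
tool_pos: [0.577, -0.0092, 0.104]
ee_rot: [3.142, -0.0, 1.57]
wrist_force: [0.1, -0.4, -0.1]
width: 0.058
finger_force: 29.9
```

Request:
{"method": "apply_moves", "body": {
  "commands": [
    [0, 0, 0, 0, -0.0003, 0, 40],
    [0, 0, 0, 0, -0.0006, 0, 40],
    [0, 0, 0, 0, -0.0008, 0, 40],
    [0, 0, 0, 0, -0.0008, 0, 40],
    [0, 0, 0, 0, -0.0008, 0, 40]
  ]
}}

```text
time: 19.65
tool_pos: [0.577, -0.0095, 0.104]
ee_rot: [3.141, -0.0, 1.571]
wrist_force: [-0.7, -0.0, -0.2]
width: 0.0583
finger_force: 29.9
```

Request:
{"method": "apply_moves", "body": {
  "commands": [
    [0, 0, 0, 0, -0.0003, 0, 40],
    [0, 0, 0, 0, -0.0006, 0, 40],
    [0, 0, 0, 0, -0.0008, 0, 40],
    [0, 0, 0, 0, -0.0008, 0, 40],
    [0, 0, 0, 0, -0.0008, 0, 40]
  ]
}}

```text
time: 20.15
tool_pos: [0.577, -0.0104, 0.104]
ee_rot: [3.142, 0.0, 1.571]
wrist_force: [-0.5, -0.2, -0.2]
width: 0.0581
finger_force: 29.9
```

Request:
{"method": "apply_moves", "body": {
  "commands": [
    [0, 0, 0, 0, -0.0003, 0, 40],
    [0, 0, 0, 0, -0.0006, 0, 40],
    [0, 0, 0, 0, -0.0008, 0, 40],
    [0, 0, 0, 0, -0.0008, 0, 40],
    [0, 0, 0, 0, -0.0008, 0, 40]
  ]
}}

```text
time: 20.65
tool_pos: [0.577, -0.0111, 0.104]
ee_rot: [3.142, -0.0, 1.571]
wrist_force: [-0.7, 1.3, -0.8]
width: 0.0579
finger_force: 29.9
```

Request:
{"method": "apply_moves", "body": {
  "commands": [
    [0, 0, 0, 0, -0.0003, 0, 40],
    [0, 0, 0, 0, -0.0006, 0, 40],
    [0, 0, 0, 0, -0.0008, 0, 40],
    [0, 0, 0, 0, -0.0008, 0, 40],
    [0, 0, 0, 0, -0.0008, 0, 40]
  ]
}}

```text
time: 21.15
tool_pos: [0.577, -0.0117, 0.104]
ee_rot: [3.141, -0.001, 1.571]
wrist_force: [0.4, 2.7, 0.2]
width: 0.058
finger_force: 29.9
```

Contacts put the centre at tool position (0.5767, -0.0041). I'll centre there and lower gently.

Request:
{"method": "apply_moves", "body": {
  "commands": [
    [0, 0, 0, -0.0003, 0.004, 0, 40],
    [0, 0, 0, -0.0003, 0.0081, 0, 40],
    [0, 0, 0, -0.0003, 0.0081, -0.004, 40],
    [0, 0, 0, -0.0003, 0.0081, -0.008, 40],
    [0, 0, 0, -0.0003, 0.0081, -0.012, 40]
  ]
}}

```text
time: 21.65
tool_pos: [0.5765, -0.004, 0.0914]
ee_rot: [-3.141, 0.0, 1.571]
wrist_force: [0.3, -0.3, -0.2]
width: 0.0581
finger_force: 29.9
```

Request:
{"method": "apply_moves", "body": {
  "commands": [
    [0, 0, 0, 0, 0, -0.001, 40],
    [0, 0, 0, 0, 0, -0.002, 40],
    [0, 0, 0, 0, 0, -0.003, 40],
    [0, 0, 0, 0, 0, -0.004, 40],
    [0, 0, 0, 0, 0, -0.004, 40]
  ]
}}

```text
time: 22.15
tool_pos: [0.5766, -0.004, 0.0879]
ee_rot: [3.142, 0.0, 1.571]
wrist_force: [-0.2, 0.6, -0.9]
width: 0.0581
finger_force: 29.9
```

Request:
{"method": "apply_moves", "body": {
  "commands": [
    [0, 0, 0, 0, 0, -0.001, 40],
    [0, 0, 0, 0, 0, -0.002, 40],
    [0, 0, 0, 0, 0, -0.003, 40],
    [0, 0, 0, 0, 0, -0.004, 40],
    [0, 0, 0, 0, 0, -0.004, 40]
  ]
}}

```text
time: 22.65
tool_pos: [0.5765, -0.0039, 0.0837]
ee_rot: [-3.141, -0.0, 1.571]
wrist_force: [-0.2, 1.0, -1.8]
width: 0.0581
finger_force: 29.9
```

Request:
{"method": "apply_moves", "body": {
  "commands": [
    [0, 0, 0, 0, 0, -0.001, 40],
    [0, 0, 0, 0, 0, -0.002, 40],
    [0, 0, 0, 0, 0, -0.003, 40],
    [0, 0, 0, 0, 0, -0.003, 40],
    [0, 0, 0, 0, 0, -0.003, 40]
  ]
}}

```text
time: 23.15
tool_pos: [0.5766, -0.0039, 0.0809]
ee_rot: [-3.142, 0.0, 1.571]
wrist_force: [0.2, 0.4, -0.8]
width: 0.058
finger_force: 29.9
```

Request:
{"method": "apply_moves", "body": {
  "commands": [
    [0, 0, 0, 0, 0, -0.001, 40],
    [0, 0, 0, 0, 0, -0.002, 40],
    [0, 0, 0, 0, 0, -0.003, 40],
    [0, 0, 0, 0, 0, -0.003, 40],
    [0, 0, 0, 0, 0, -0.003, 40]
  ]
}}

```text
time: 23.65
tool_pos: [0.5766, -0.0039, 0.0779]
ee_rot: [-3.142, 0.0, 1.571]
wrist_force: [-0.0, 0.8, -1.9]
width: 0.0582
finger_force: 29.9
```

Request:
{"method": "apply_moves", "body": {
  "commands": [
    [0, 0, 0, 0, 0, -0.0005, 40],
    [0, 0, 0, 0, 0, -0.001, 40],
    [0, 0, 0, 0, 0, -0.0015, 40],
    [0, 0, 0, 0, 0, -0.002, 40],
    [0, 0, 0, 0, 0, -0.002, 40]
  ]
}}

```text
time: 24.15
tool_pos: [0.5766, -0.0039, 0.0759]
ee_rot: [-3.141, -0.0, 1.571]
wrist_force: [-0.1, -0.5, -0.2]
width: 0.0582
finger_force: 29.9
```

Request:
{"method": "apply_moves", "body": {
  "commands": [
    [0, 0, 0, 0, 0, -0.0005, 40],
    [0, 0, 0, 0, 0, -0.001, 40],
    [0, 0, 0, 0, 0, -0.0015, 40],
    [0, 0, 0, 0, 0, -0.002, 40],
    [0, 0, 0, 0, 0, -0.002, 40]
  ]
}}

```text
time: 24.65
tool_pos: [0.5766, -0.0039, 0.0739]
ee_rot: [-3.141, -0.0, 1.571]
wrist_force: [0.8, 0.0, -0.7]
width: 0.0582
finger_force: 29.9
```

Threaded past the shoulder. I'll lower to the plate.

Request:
{"method": "apply_moves", "body": {
  "commands": [
    [0, 0, 0, 0, 0, -0.0005, 40],
    [0, 0, 0, 0, 0, -0.001, 40],
    [0, 0, 0, 0, 0, -0.0015, 40],
    [0, 0, 0, 0, 0, -0.002, 40],
    [0, 0, 0, 0, 0, -0.002, 40]
  ]
}}

```text
time: 25.15
tool_pos: [0.5766, -0.0039, 0.0719]
ee_rot: [-3.141, -0.0, 1.571]
wrist_force: [0.6, 0.2, -1.3]
width: 0.0581
finger_force: 29.9
```

Request:
{"method": "apply_moves", "body": {
  "commands": [
    [0, 0, 0, 0, 0, -0.0005, 40],
    [0, 0, 0, 0, 0, -0.001, 40],
    [0, 0, 0, 0, 0, -0.0015, 40],
    [0, 0, 0, 0, 0, -0.0015, 40],
    [0, 0, 0, 0, 0, -0.0015, 40]
  ]
}}

```text
time: 25.65
tool_pos: [0.5766, -0.0039, 0.0705]
ee_rot: [3.142, -0.0, 1.571]
wrist_force: [-0.3, -0.4, -0.6]
width: 0.0581
finger_force: 29.9
```

Request:
{"method": "apply_moves", "body": {
  "commands": [
    [0, 0, 0, 0, 0, -0.0005, 40],
    [0, 0, 0, 0, 0, -0.001, 40],
    [0, 0, 0, 0, 0, -0.0015, 40],
    [0, 0, 0, 0, 0, -0.0015, 40],
    [0, 0, 0, 0, 0, -0.0015, 40]
  ]
}}

```text
time: 26.15
tool_pos: [0.5767, -0.0039, 0.069]
ee_rot: [3.142, 0.0, 1.571]
wrist_force: [0.3, 0.0, -0.6]
width: 0.0585
finger_force: 29.9
```

Request:
{"method": "apply_moves", "body": {
  "commands": [
    [0, 0, 0, 0, 0, -0.0005, 40],
    [0, 0, 0, 0, 0, -0.001, 40],
    [0, 0, 0, 0, 0, -0.0015, 40],
    [0, 0, 0, 0, 0, -0.002, 40],
    [0, 0, 0, 0, 0, -0.002, 40]
  ]
}}

```text
time: 26.65
tool_pos: [0.5766, -0.0039, 0.0669]
ee_rot: [-3.141, 0.0, 1.571]
wrist_force: [-0.4, -0.1, -1.4]
width: 0.0577
finger_force: 29.9
```

Request:
{"method": "apply_moves", "body": {
  "commands": [
    [0, 0, 0, 0, 0, -0.0005, 40],
    [0, 0, 0, 0, 0, -0.001, 40],
    [0, 0, 0, 0, 0, -0.0015, 40],
    [0, 0, 0, 0, 0, -0.0015, 40],
    [0, 0, 0, 0, 0, -0.0015, 40]
  ]
}}

```text
time: 27.15
tool_pos: [0.5766, -0.0039, 0.0655]
ee_rot: [3.142, -0.0, 1.571]
wrist_force: [1.2, -0.3, -1.6]
width: 0.0583
finger_force: 29.9
```

Request:
{"method": "apply_moves", "body": {
  "commands": [
    [0, 0, 0, 0, 0, -0.0005, 40],
    [0, 0, 0, 0, 0, -0.001, 40],
    [0, 0, 0, 0, 0, -0.0015, 40],
    [0, 0, 0, 0, 0, -0.0015, 40],
    [0, 0, 0, 0, 0, -0.0015, 40]
  ]
}}

```text
time: 27.65
tool_pos: [0.5766, -0.0039, 0.064]
ee_rot: [3.142, -0.0, 1.571]
wrist_force: [-0.5, -0.3, -0.9]
width: 0.0578
finger_force: 29.9
```

Request:
{"method": "apply_moves", "body": {
  "commands": [
    [0, 0, 0, 0, 0, -0.0005, 40],
    [0, 0, 0, 0, 0, -0.001, 40],
    [0, 0, 0, 0, 0, -0.001, 40],
    [0, 0, 0, 0, 0, -0.001, 40],
    [0, 0, 0, 0, 0, -0.001, 40]
  ]
}}

```text
time: 28.15
tool_pos: [0.5766, -0.0039, 0.063]
ee_rot: [3.142, 0.0, 1.571]
wrist_force: [-0.2, 0.1, -1.5]
width: 0.0582
finger_force: 29.9
```

Request:
{"method": "apply_moves", "body": {
  "commands": [
    [0, 0, 0, 0, 0, -0.0005, 40],
    [0, 0, 0, 0, 0, -0.001, 40],
    [0, 0, 0, 0, 0, -0.0012, 40],
    [0, 0, 0, 0, 0, -0.0012, 40],
    [0, 0, 0, 0, 0, -0.0012, 40]
  ]
}}

```text
time: 28.65
tool_pos: [0.5768, -0.0039, 0.0622]
ee_rot: [3.141, 0.0, 1.571]
wrist_force: [-1.5, -0.3, 2.8]
width: 0.0579
finger_force: 29.9
```

```bash
python3 - <<'E'
from h import *
o=get_obs(); print(o["tool_pos"],o["wrist_force"],o["wrist_torque"])
s=snapshot("wrist"); save(s,"w5",(224,220,424,370),4)
E
```

```text
[ 0.5767778  -0.00391838  0.06222709] [-1.45725121 -0.31409098  2.77353018] [-0.08968175  0.36410355 -0.03044562]
```

View pics/w5.png

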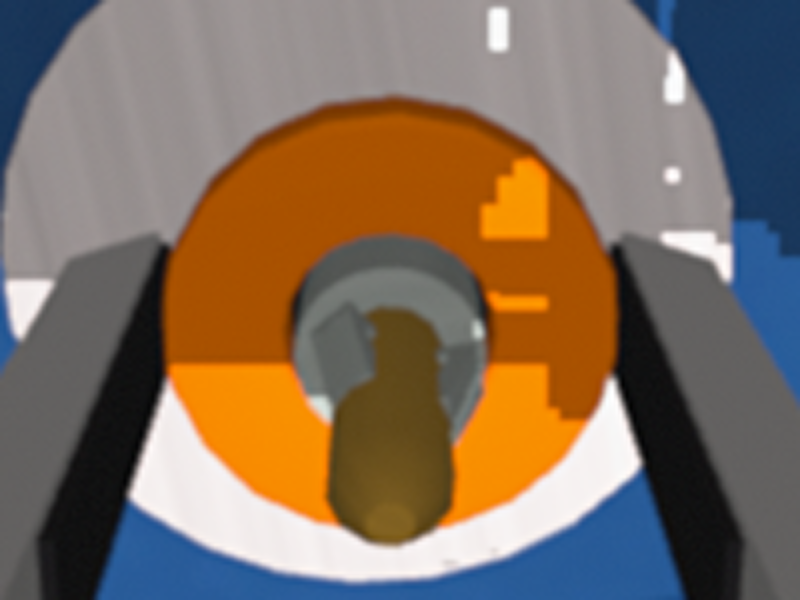

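The picture shows the disc seated and centred round the steel shoulder (crop (392,320)), with the stud through it. I'll release, rise and go to the ring.

Request:
{"method": "apply_moves", "body": {
  "commands": [
    [0, 0, 0, 0, 0, 0, 85],
    [0, 0, 0, 0, 0, 0, 85],
    [0, 0, 0, 0, 0, 0, 85],
    [0, 0, 0, 0, 0, 0.02, 100],
    [0, 0, 0, 0, 0, 0.06, 100]
  ]
}}

```text
time: 29.2
tool_pos: [0.5738, -0.0036, 0.1177]
ee_rot: [-3.132, -0.001, 1.571]
wrist_force: [-0.4, 0.7, 0.7]
width: 0.0921
finger_force: 0.0
```

Request:
{"method": "apply_moves", "body": {
  "commands": [
    [0, 0, 0, 0, 0, 0.04, 100],
    [0, 0, 0, -0.02, 0.036, 0.045, 100],
    [0, 0, 0, -0.04, 0.076, 0.045, 100],
    [0, 0, 0, -0.062, 0.116, 0.045, 100],
    [0, 0, 0, -0.084, 0.156, 0.045, 100]
  ]
}}

```text
time: 29.7
tool_pos: [0.4918, 0.1533, 0.1667]
ee_rot: [3.141, -0.0, 1.57]
wrist_force: [0.4, 0.8, 0.4]
width: 0.094
finger_force: 0.0
```

Request:
{"method": "apply_moves", "body": {
  "commands": [
    [0, 0, 0, -0.022, 0.04, -0.01, 100],
    [0, 0, 0, -0.044, 0.08, -0.025, 100],
    [0, 0, 0, -0.066, 0.12, -0.045, 100],
    [0, 0, 0, -0.08, 0.14, -0.06, 100],
    [0, 0, 0, -0.08, 0.14, -0.06, 100]
  ]
}}

```text
time: 30.2
tool_pos: [0.4091, 0.2935, 0.1039]
ee_rot: [-3.136, 0.002, 1.576]
wrist_force: [-0.3, 0.1, -0.1]
width: 0.0941
finger_force: 0.0
```

```bash
python3 - <<'E'
from h import *
o=get_obs(); print(o["time"],o["tool_pos"],o["ee_rot"],o["width"],o["wrist_force"])
s,r=find("wrist","clamp_ring",.010,(.41,.29)); print(r)
for q,n,z in [("panel",(.5765,-.005),.07),("cap",(.57,.222),.047)]:
    s,r=find("top",q,z,n); print(q,r)
s,r=find("scene","cap",.0,(.57,.222)); print(r)
for d in place_of("scene","cap")[:1]: print(ray(s,d["pixel"],0))
E
```

```text
30.2 [0.40911626 0.29348294 0.10385116] [-3.13624759e+00  1.98204189e-03  1.57566029e+00] 0.0940505477635741 [-0.32892309  0.10812369 -0.10936041]
[(np.float64(0.0028669088885156188), [0.4071, 0.2901, 0.0522], array([290., 217., 355., 281.]), 0.81)]
panel [(np.float64(0.0004248384884417891), [0.5764, -0.0046, 0.0617], array([307., 215., 330., 241.]), 0.84), (np.float64(0.2057115076374666), [0.451, -0.168, 0.0734], array([374., 267., 405., 300.]), 0.85)]
cap [(np.float64(0.0010337549934200713), [0.5695, 0.2229, 0.0481], array([215., 219., 232., 240.]), 0.83)]
[(np.float64(0.019002217261735357), [0.5529, 0.2136, 0.0829], array([384., 292., 405., 316.]), 0.61), (np.float64(0.17892813003492455), [0.403, 0.2863, 0.0584], array([450., 284., 475., 302.]), 0.6)]
[0.57457835 0.23067941 0.        ]
```

Ring at about (0.408, 0.2895). The top view puts the mounted disc at (0.5764, -0.0046), which agrees with the feel. I'll grasp the ring with the tips about 4 mm above its underside.

Request:
{"method": "apply_moves", "body": {
  "commands": [
    [0, 0, 0, -0.0044, -0.0024, -0.035, 100],
    [0, 0, 0, -0.0044, -0.0024, -0.07, 100],
    [0, 0, 0, -0.0044, -0.0024, -0.09, 90],
    [0, 0, 0, -0.0044, -0.0024, -0.1, 80],
    [0, 0, 0, -0.0044, -0.0024, -0.1035, 75]
  ]
}}

```text
time: 31.15
tool_pos: [0.408, 0.2892, 0.0025]
ee_rot: [-3.14, 0.001, 1.57]
wrist_force: [-0.8, -0.7, -0.3]
width: 0.074
finger_force: 0.0
```

Request:
{"method": "apply_moves", "body": {
  "commands": [
    [0, 0, 0, 0, 0, 0, 75],
    [0, 0, 0, 0, 0, 0, 60],
    [0, 0, 0, 0, 0, 0, 40],
    [0, 0, 0, 0, 0, 0, 30],
    [0, 0, 0, 0, 0, 0, 30]
  ]
}}

```text
time: 31.65
tool_pos: [0.409, 0.2902, 0.0045]
ee_rot: [3.14, -0.001, 1.571]
wrist_force: [-0.3, -0.3, 3.6]
width: 0.0506
finger_force: 30.0
```

Request:
{"method": "apply_moves", "body": {
  "commands": [
    [0, 0, 0, 0, 0, 0, 30],
    [0, 0, 0, 0, 0, 0, 30],
    [0, 0, 0, 0, 0, 0, 30],
    [0, 0, 0, 0, 0, 0.03, 30],
    [0, 0, 0, 0, 0, 0.07, 30]
  ]
}}

```text
time: 32.15
tool_pos: [0.4059, 0.2883, 0.071]
ee_rot: [-3.135, 0.004, 1.571]
wrist_force: [0.3, 0.7, 0.3]
width: 0.051
finger_force: 30.0
```

Request:
{"method": "apply_moves", "body": {
  "commands": [
    [0, 0, 0, 0.01, -0.015, 0.04, 30],
    [0, 0, 0, 0.03, -0.05, 0.065, 30],
    [0, 0, 0, 0.052, -0.09, 0.076, 30],
    [0, 0, 0, 0.074, -0.13, 0.076, 30],
    [0, 0, 0, 0.096, -0.17, 0.076, 30]
  ]
}}

```text
time: 32.65
tool_pos: [0.505, 0.1182, 0.1496]
ee_rot: [3.14, -0.0, 1.571]
wrist_force: [1.5, -0.8, -1.3]
width: 0.0508
finger_force: 30.0
```

Request:
{"method": "apply_moves", "body": {
  "commands": [
    [0, 0, 0, 0.022, -0.04, 0, 30],
    [0, 0, 0, 0.044, -0.08, 0, 30],
    [0, 0, 0, 0.064, -0.11, 0, 30],
    [0, 0, 0, 0.0726, -0.1236, 0, 30],
    [0, 0, 0, 0.0726, -0.1236, 0, 30]
  ]
}}

```text
time: 33.15
tool_pos: [0.5771, -0.0054, 0.1482]
ee_rot: [-3.14, -0.0, 1.568]
wrist_force: [-0.2, 0.1, -0.9]
width: 0.0506
finger_force: 30.0
```

```bash
python3 - <<'E'
from h import *
s=snapshot("wrist"); o=get_obs(); T=o["tool_pos"]; print(o["time"],T,o["ee_rot"],o["wrist_force"])
z=T[2]+.006
s2,r=find("wrist","clamp_ring",z,T,s); print("ring",[np.array(a[1][:2])-T[:2] for a in r],r)
# bore pixel mask for ring by hole contours
for d in masks_of("wrist","clamp_ring")[:1]:
    cs,h=cv2.findContours(d["mask"].astype(np.uint8),cv2.RETR_CCOMP,1); print([(cv2.contourArea(c),cv2.boundingRect(c)) for c in cs if cv2.contourArea(c)>50])
im=cv2.cvtColor(cv2.imread("pics/w4.png"),cv2.COLOR_BGR2HSV)
m=cv2.inRange(im,(5,180,90),(20,255,255)); c=max(cv2.findContours(m,0,1)[0],key=cv2.contourArea)
w=np.array([ray(s,(p[0][0]/4+224-.375,p[0][1]/4+220-.375),T[2]+.0075)[:2] for p in c],np.float32)
(cx,cy),rr=cv2.minEnclosingCircle(w); print("disc",cx-T[0],cy-T[1],2*rr, cv2.boundingRect(c))
save(s,"w6",(224,200,424,350),4)
E
```

```text
33.2 [ 0.57643779 -0.00382621  0.1484377 ] [-3.13967902e+00 -1.00656076e-03  1.56975471e+00] [ 0.61231911 -0.23249656 -0.44974448]
ring [array([-0.00043779, -0.00087379])] [(np.float64(0.0009528362243798461), [0.576, -0.0047, 0.0538], array([275., 249., 368., 344.]), 0.84)]
[(7108.5, (273, 249, 97, 94)), (1510.0, (297, 275, 50, 42))]
disc -0.0007714183762685956 -0.002150648170420483 0.061404574662446976 (161, 97, 457, 437)
```

View pics/w6.png

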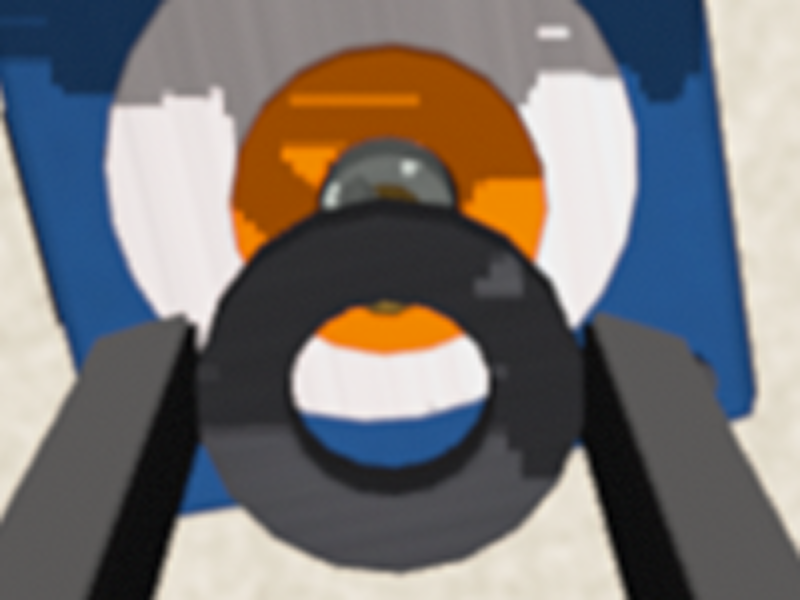

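The ring is held well, about 1 mm further +y in the hand than the disc was. It is over the post, with the disc seated below. I'll correct y and lower.

Request:
{"method": "apply_moves", "body": {
  "commands": [
    [0, 0, 0, 0, -0.0011, -0.015, 30],
    [0, 0, 0, 0, -0.0011, -0.03, 30],
    [0, 0, 0, 0, -0.0011, -0.045, 30],
    [0, 0, 0, 0, -0.0011, -0.055, 30],
    [0, 0, 0, 0, -0.0011, -0.055, 30]
  ]
}}

```text
time: 33.8
tool_pos: [0.575, -0.0046, 0.0912]
ee_rot: [-3.136, -0.001, 1.571]
wrist_force: [-0.1, -0.7, -0.7]
width: 0.0511
finger_force: 30.0
```

Request:
{"method": "apply_moves", "body": {
  "commands": [
    [0, 0, 0, 0, 0, -0.003, 30],
    [0, 0, 0, 0, 0, -0.006, 30],
    [0, 0, 0, 0, 0, -0.009, 30],
    [0, 0, 0, 0, 0, -0.011, 30],
    [0, 0, 0, 0, 0, -0.011, 30]
  ]
}}

```text
time: 34.3
tool_pos: [0.5768, -0.0051, 0.0831]
ee_rot: [-3.141, -0.0, 1.571]
wrist_force: [-0.3, -0.2, -0.9]
width: 0.051
finger_force: 30.0
```

Request:
{"method": "apply_moves", "body": {
  "commands": [
    [0, 0, 0, 0, 0, -0.0005, 30],
    [0, 0, 0, 0, 0, -0.001, 30],
    [0, 0, 0, 0, 0, -0.0015, 30],
    [0, 0, 0, 0, 0, -0.002, 30],
    [0, 0, 0, 0, 0, -0.002, 30]
  ]
}}

```text
time: 34.8
tool_pos: [0.5768, -0.005, 0.0813]
ee_rot: [3.142, 0.0, 1.571]
wrist_force: [-0.5, -0.1, 0.3]
width: 0.0507
finger_force: 30.0
```

Request:
{"method": "apply_moves", "body": {
  "commands": [
    [0, 0, 0, 0, 0, -0.0005, 30],
    [0, 0, 0, 0, 0, -0.001, 30],
    [0, 0, 0, 0, 0, -0.0015, 30],
    [0, 0, 0, 0, 0, -0.002, 30],
    [0, 0, 0, 0, 0, -0.002, 30]
  ]
}}

```text
time: 35.3
tool_pos: [0.5768, -0.005, 0.0792]
ee_rot: [-3.141, -0.0, 1.571]
wrist_force: [0.2, 0.4, -0.7]
width: 0.0504
finger_force: 30.0
```

Now cmd z is 0.0798, and the ring should reach the shoulder at about 0.079 and the disc at about 0.074. I'll use smaller steps.

Request:
{"method": "apply_moves", "body": {
  "commands": [
    [0, 0, 0, 0, 0, -0.0005, 30],
    [0, 0, 0, 0, 0, -0.001, 30],
    [0, 0, 0, 0, 0, -0.001, 30],
    [0, 0, 0, 0, 0, -0.001, 30],
    [0, 0, 0, 0, 0, -0.001, 30]
  ]
}}

```text
time: 35.8
tool_pos: [0.5769, -0.005, 0.0783]
ee_rot: [3.141, 0.0, 1.571]
wrist_force: [0.2, -0.5, -0.8]
width: 0.0507
finger_force: 30.0
```

Request:
{"method": "apply_moves", "body": {
  "commands": [
    [0, 0, 0, 0, 0, -0.0005, 30],
    [0, 0, 0, 0, 0, -0.001, 30],
    [0, 0, 0, 0, 0, -0.001, 30],
    [0, 0, 0, 0, 0, -0.001, 30],
    [0, 0, 0, 0, 0, -0.001, 30]
  ]
}}

```text
time: 36.3
tool_pos: [0.5769, -0.005, 0.0773]
ee_rot: [3.141, -0.0, 1.571]
wrist_force: [-0.0, -0.0, -0.3]
width: 0.0506
finger_force: 30.0
```

Request:
{"method": "apply_moves", "body": {
  "commands": [
    [0, 0, 0, 0, 0, -0.0005, 30],
    [0, 0, 0, 0, 0, -0.001, 30],
    [0, 0, 0, 0, 0, -0.001, 30],
    [0, 0, 0, 0, 0, -0.001, 30],
    [0, 0, 0, 0, 0, -0.001, 30]
  ]
}}

```text
time: 36.8
tool_pos: [0.5769, -0.005, 0.0763]
ee_rot: [3.141, -0.0, 1.571]
wrist_force: [0.4, 0.4, -0.5]
width: 0.0511
finger_force: 30.0
```

Request:
{"method": "apply_moves", "body": {
  "commands": [
    [0, 0, 0, 0, 0, -0.0005, 30],
    [0, 0, 0, 0, 0, -0.001, 30],
    [0, 0, 0, 0, 0, -0.001, 30],
    [0, 0, 0, 0, 0, -0.001, 30],
    [0, 0, 0, 0, 0, -0.001, 30]
  ]
}}

```text
time: 37.3
tool_pos: [0.577, -0.005, 0.0757]
ee_rot: [3.141, 0.0, 1.571]
wrist_force: [0.1, 0.3, 1.9]
width: 0.0507
finger_force: 30.0
```

Request:
{"method": "apply_moves", "body": {
  "commands": [
    [0, 0, 0, 0, 0, -0.0005, 30],
    [0, 0, 0, 0, 0, -0.001, 30],
    [0, 0, 0, 0, 0, -0.001, 30],
    [0, 0, 0, 0, 0, -0.001, 30],
    [0, 0, 0, 0, 0, -0.001, 30]
  ]
}}

```text
time: 37.8
tool_pos: [0.577, -0.005, 0.0746]
ee_rot: [3.141, 0.0, 1.571]
wrist_force: [-0.7, -0.3, 4.4]
width: 0.0511
finger_force: 30.0
```

The ring is resting on the disc: contact starts near 0.0758 and the force grows at the plate spring's rate. I'll release and go to the cap.

Request:
{"method": "apply_moves", "body": {
  "commands": [
    [0, 0, 0, 0, 0, 0, 75],
    [0, 0, 0, 0, 0, 0, 75],
    [0, 0, 0, 0, 0, 0, 80],
    [0, 0, 0, 0, 0, 0.03, 90],
    [0, 0, 0, 0, 0, 0.075, 90]
  ]
}}

```text
time: 38.3
tool_pos: [0.5742, -0.0047, 0.1455]
ee_rot: [-3.132, -0.001, 1.571]
wrist_force: [0.9, 0.2, 0.8]
width: 0.0842
finger_force: 0.0
```

Request:
{"method": "apply_moves", "body": {
  "commands": [
    [0, 0, 0, 0, 0.03, 0.02, 90],
    [0, 0, 0, -0.002, 0.075, 0.02, 90],
    [0, 0, 0, -0.004, 0.12, 0.015, 90],
    [0, 0, 0, -0.006, 0.165, 0, 90],
    [0, 0, 0, -0.0075, 0.2, -0.015, 90]
  ]
}}

```text
time: 38.8
tool_pos: [0.5691, 0.1975, 0.134]
ee_rot: [3.141, -0.001, 1.572]
wrist_force: [0.8, 0.1, -0.6]
width: 0.0846
finger_force: 0.0
```

Request:
{"method": "apply_moves", "body": {
  "commands": [
    [0, 0, 0, 0, 0.015, -0.02, 90],
    [0, 0, 0, 0, 0.027, -0.03, 90],
    [0, 0, 0, 0, 0.027, -0.03, 90],
    [0, 0, 0, 0, 0.027, -0.03, 90],
    [0, 0, 0, 0, 0.027, -0.03, 90]
  ]
}}

```text
time: 39.3
tool_pos: [0.5703, 0.221, 0.1056]
ee_rot: [3.139, -0.0, 1.569]
wrist_force: [-0.3, -1.2, -0.2]
width: 0.0844
finger_force: 0.0
```

```bash
python3 - <<'E'
from h import *
o=get_obs(); T=o["tool_pos"]; print(o["time"],T,o["ee_rot"],o["width"],o["wrist_force"])
s,r=find("wrist","cap",.047,T); print(r)
for d in place_of("wrist","cap")[:1]: print(ray(s,d["pixel"],0))
im=cv2.cvtColor(s["pixels"],cv2.COLOR_RGB2HSV); m=cv2.inRange(im,(0,150,60),(8,255,255))|cv2.inRange(im,(172,150,60),(180,255,255))
c=max(cv2.findContours(m,0,1)[0],key=cv2.contourArea); w=np.array([ray(s,p[0],.047)[:2] for p in c],np.float32); print("red",cv2.minEnclosingCircle(w))
save(s,"w7")
s,r=find("top","clamp_ring",.08,(.577,-.004)); print(r)
E
```

```text
39.3 [0.57033503 0.22102046 0.1056118 ] [ 3.13939216e+00 -1.89750061e-04  1.56929045e+00] 0.08439333572392298 [-0.2776002  -1.19838313 -0.2219276 ]
[(np.float64(0.008953920569471838), [0.5717, 0.2299, 0.048], array([300., 210., 354., 283.]), 0.68)]
[0.57012581 0.2261571  0.        ]
red ((0.5717829465866089, 0.22606368362903595), 0.020014893263578415)
[(np.float64(7.240456562765735e-05), [0.5769, -0.004, 0.051], array([309., 214., 327., 237.]), 0.5)]
```

View pics/w7.png

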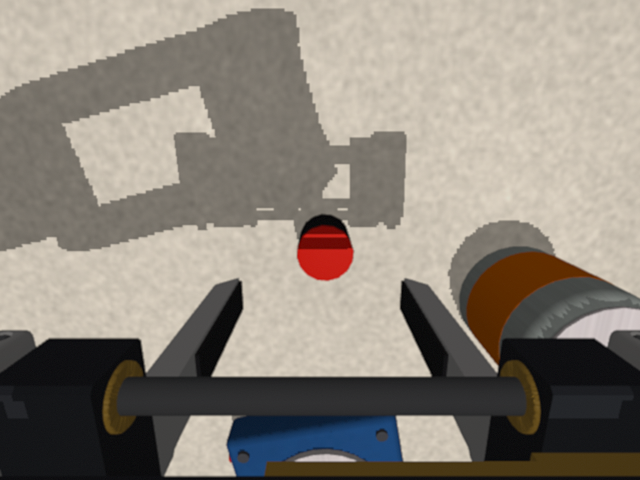

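The cap's red top is at (325,256), world about (0.571, 0.2255), between the fingers. The tin is clear to the right. The top view puts the ring on the post at (0.5769, -0.004).

Request:
{"method": "apply_moves", "body": {
  "commands": [
    [0, 0, 0, 0.002, 0.0037, -0.02, 90],
    [0, 0, 0, 0.002, 0.0037, -0.045, 90],
    [0, 0, 0, 0.002, 0.0037, -0.07, 80],
    [0, 0, 0, 0.002, 0.0037, -0.083, 70],
    [0, 0, 0, 0.002, 0.0037, -0.083, 60]
  ]
}}

```text
time: 40.05
tool_pos: [0.5697, 0.225, 0.0189]
ee_rot: [-3.137, 0.001, 1.571]
wrist_force: [0.7, -0.7, 1.0]
width: 0.064
finger_force: 0.0
```

Request:
{"method": "apply_moves", "body": {
  "commands": [
    [0, 0, 0, 0, 0, 0, 50],
    [0, 0, 0, 0, 0, 0, 40],
    [0, 0, 0, 0, 0, 0, 30],
    [0, 0, 0, 0, 0, 0, 25],
    [0, 0, 0, 0, 0, 0, 25]
  ]
}}

```text
time: 40.55
tool_pos: [0.5727, 0.226, 0.023]
ee_rot: [3.138, -0.001, 1.571]
wrist_force: [0.1, -0.0, 4.9]
width: 0.0389
finger_force: 30.0
```

Request:
{"method": "apply_moves", "body": {
  "commands": [
    [0, 0, 0, 0, 0, 0, 25],
    [0, 0, 0, 0, 0, 0, 25],
    [0, 0, 0, 0, 0, 0, 25],
    [0, 0, 0, 0, 0, 0.03, 25],
    [0, 0, 0, 0, 0, 0.07, 25]
  ]
}}

```text
time: 41.05
tool_pos: [0.5683, 0.2248, 0.0879]
ee_rot: [-3.133, 0.003, 1.571]
wrist_force: [0.6, -0.4, 0.2]
width: 0.0388
finger_force: 30.0
```

Request:
{"method": "apply_moves", "body": {
  "commands": [
    [0, 0, 0, 0, -0.01, 0.04, 25],
    [0, 0, 0, 0.002, -0.04, 0.07, 25],
    [0, 0, 0, 0.003, -0.08, 0.07, 25],
    [0, 0, 0, 0.004, -0.125, 0.07, 25],
    [0, 0, 0, 0.005, -0.17, 0.07, 25]
  ]
}}

```text
time: 41.55
tool_pos: [0.5755, 0.0545, 0.1607]
ee_rot: [-3.14, -0.0, 1.572]
wrist_force: [0.1, -0.7, -0.8]
width: 0.0392
finger_force: 30.0
```

Request:
{"method": "apply_moves", "body": {
  "commands": [
    [0, 0, 0, 0.0008, -0.035, 0, 25],
    [0, 0, 0, 0.0008, -0.055, 0, 25],
    [0, 0, 0, 0.0008, -0.0598, 0, 25],
    [0, 0, 0, 0.0008, -0.0598, 0, 25],
    [0, 0, 0, 0.0008, -0.0598, 0, 25]
  ]
}}

```text
time: 42.05
tool_pos: [0.5769, -0.003, 0.1609]
ee_rot: [-3.141, -0.001, 1.572]
wrist_force: [-0.6, 0.2, -0.7]
width: 0.0391
finger_force: 30.0
```

```bash
python3 - <<'E'
from h import *
for i in range(2):
    s=snapshot("scene"); o=get_obs()
T=o["tool_pos"]; print(o["time"],T,o["ee_rot"],o["wrist_force"])
r=find("scene","cap",T[2]-.022,T,s)[1]; print(r)
e=[proj(s,(.5767,-.0043,.113)),proj(s,(T[0],T[1],T[2]-.022))]; print(e)
s=snapshot("wrist"); im=cv2.cvtColor(s["pixels"],cv2.COLOR_RGB2HSV); m=cv2.inRange(im,(0,150,60),(6,255,255))|cv2.inRange(im,(174,150,60),(180,255,255))
c=max(cv2.findContours(m,0,1)[0],key=cv2.contourArea); w=np.array([ray(s,p[0],T[2]+.025)[:2] for p in c],np.float32); (x,y),r=cv2.minEnclosingCircle(w); print("red off",x-T[0],y-T[1],2*r)
E
```

```text
42.15 [ 0.57703925 -0.00269769  0.16111232] [-3.14124238e+00 -4.93330110e-04  1.57266032e+00] [-0.23904844 -0.07523311 -0.24173846]
[(np.float64(0.03638531994953325), [0.5527, -0.0297, 0.1133], array([317., 192., 335., 216.]), 0.76)]
[array([324.66427958, 221.77908914]), array([325.11135561, 212.90078349])]
red off -0.0006241834640016153 0.0006311645402747416 0.04054901376366615
```

Request:
{"method": "apply_moves", "body": {
  "commands": [
    [0, 0, 0, 0, -0.0017, 0, 25],
    [0, 0, 0, 0, -0.0017, -0.008, 25],
    [0, 0, 0, 0, -0.0017, -0.016, 25],
    [0, 0, 0, 0, -0.0017, -0.024, 25],
    [0, 0, 0, 0, -0.0017, -0.024, 25]
  ]
}}

```text
time: 42.75
tool_pos: [0.5759, -0.0057, 0.1349]
ee_rot: [-3.138, -0.0, 1.571]
wrist_force: [-0.7, -0.5, -0.6]
width: 0.0387
finger_force: 30.0
```

Request:
{"method": "apply_moves", "body": {
  "commands": [
    [0, 0, 0, 0, 0, -0.002, 25],
    [0, 0, 0, 0, 0, -0.004, 25],
    [0, 0, 0, 0, 0, -0.006, 25],
    [0, 0, 0, 0, 0, -0.006, 25],
    [0, 0, 0, 0, 0, -0.006, 25]
  ]
}}

```text
time: 43.25
tool_pos: [0.5772, -0.0058, 0.1314]
ee_rot: [3.141, 0.0, 1.571]
wrist_force: [-0.5, 0.2, -0.3]
width: 0.0392
finger_force: 30.0
```

Request:
{"method": "apply_moves", "body": {
  "commands": [
    [0, 0, 0, 0, 0, -0.001, 25],
    [0, 0, 0, 0, 0, -0.002, 25],
    [0, 0, 0, 0, 0, -0.003, 25],
    [0, 0, 0, 0, 0, -0.003, 25],
    [0, 0, 0, 0, 0, -0.003, 25]
  ]
}}

```text
time: 43.75
tool_pos: [0.5771, -0.0058, 0.1283]
ee_rot: [-3.142, -0.0, 1.571]
wrist_force: [0.7, 0.8, -0.4]
width: 0.039
finger_force: 30.0
```

Request:
{"method": "apply_moves", "body": {
  "commands": [
    [0, 0, 0, 0, 0, -0.001, 25],
    [0, 0, 0, 0, 0, -0.002, 25],
    [0, 0, 0, 0, 0, -0.003, 25],
    [0, 0, 0, 0, 0, -0.003, 25],
    [0, 0, 0, 0, 0, -0.003, 25]
  ]
}}

```text
time: 44.25
tool_pos: [0.5771, -0.0058, 0.1252]
ee_rot: [-3.141, -0.0, 1.571]
wrist_force: [-0.1, -0.1, -0.5]
width: 0.039
finger_force: 30.0
```

Request:
{"method": "apply_moves", "body": {
  "commands": [
    [0, 0, 0, 0, 0, -0.001, 25],
    [0, 0, 0, 0, 0, -0.002, 25],
    [0, 0, 0, 0, 0, -0.003, 25],
    [0, 0, 0, 0, 0, -0.003, 25],
    [0, 0, 0, 0, 0, -0.003, 25]
  ]
}}

```text
time: 44.75
tool_pos: [0.5771, -0.0058, 0.1222]
ee_rot: [-3.142, 0.0, 1.571]
wrist_force: [0.1, 0.6, -1.4]
width: 0.039
finger_force: 30.0
```

Request:
{"method": "apply_moves", "body": {
  "commands": [
    [0, 0, 0, 0, 0, -0.0015, 25],
    [0, 0, 0, 0, 0, -0.003, 25],
    [0, 0, 0, 0, 0, -0.0045, 25],
    [0, 0, 0, 0, 0, -0.006, 25],
    [0, 0, 0, 0, 0, -0.006, 25]
  ]
}}

```text
time: 45.25
tool_pos: [0.5769, -0.0057, 0.1159]
ee_rot: [-3.141, -0.0, 1.571]
wrist_force: [-0.0, 0.3, -0.8]
width: 0.0389
finger_force: 30.0
```

Request:
{"method": "apply_moves", "body": {
  "commands": [
    [0, 0, 0, 0, 0, -0.001, 25],
    [0, 0, 0, 0, 0, -0.002, 25],
    [0, 0, 0, 0, 0, -0.003, 25],
    [0, 0, 0, 0, 0, -0.004, 25],
    [0, 0, 0, 0, 0, -0.004, 25]
  ]
}}

```text
time: 45.75
tool_pos: [0.5772, -0.0058, 0.1123]
ee_rot: [3.141, -0.0, 1.571]
wrist_force: [-0.4, 0.2, 0.3]
width: 0.0389
finger_force: 30.0
```

Request:
{"method": "apply_moves", "body": {
  "commands": [
    [0, 0, 0, 0, 0, -0.001, 25],
    [0, 0, 0, 0, 0, -0.002, 25],
    [0, 0, 0, 0, 0, -0.003, 25],
    [0, 0, 0, 0, 0, -0.004, 25],
    [0, 0, 0, 0, 0, -0.004, 25]
  ]
}}

```text
time: 46.25
tool_pos: [0.5771, -0.0058, 0.1082]
ee_rot: [3.142, -0.0, 1.571]
wrist_force: [0.3, 0.2, 0.6]
width: 0.0391
finger_force: 30.0
```

Request:
{"method": "apply_moves", "body": {
  "commands": [
    [0, 0, 0, 0, 0, -0.0005, 25],
    [0, 0, 0, 0, 0, -0.001, 25],
    [0, 0, 0, 0, 0, -0.0015, 25],
    [0, 0, 0, 0, 0, -0.002, 25],
    [0, 0, 0, 0, 0, -0.002, 25]
  ]
}}

```text
time: 46.75
tool_pos: [0.577, -0.0058, 0.106]
ee_rot: [-3.141, -0.0, 1.571]
wrist_force: [-0.5, -0.3, 0.5]
width: 0.0388
finger_force: 30.0
```

Request:
{"method": "apply_moves", "body": {
  "commands": [
    [0, 0, 0, 0, 0, -0.0005, 25],
    [0, 0, 0, 0, 0, -0.001, 25],
    [0, 0, 0, 0, 0, -0.0015, 25],
    [0, 0, 0, 0, 0, -0.002, 25],
    [0, 0, 0, 0, 0, -0.002, 25]
  ]
}}

```text
time: 47.25
tool_pos: [0.5771, -0.0058, 0.1044]
ee_rot: [-3.141, -0.0, 1.571]
wrist_force: [-0.6, 0.3, 1.6]
width: 0.0392
finger_force: 30.0
```

Request:
{"method": "apply_moves", "body": {
  "commands": [
    [0, 0, 0, 0, 0, -0.0005, 25],
    [0, 0, 0, 0, 0, -0.001, 25],
    [0, 0, 0, 0, 0, -0.0015, 25],
    [0, 0, 0, 0, 0, -0.0015, 25],
    [0, 0, 0, 0, 0, -0.0015, 25]
  ]
}}

```text
time: 47.75
tool_pos: [0.5772, -0.0058, 0.1031]
ee_rot: [3.141, 0.0, 1.571]
wrist_force: [-2.4, 0.7, 3.9]
width: 0.0388
finger_force: 30.0
```

Request:
{"method": "apply_moves", "body": {
  "commands": [
    [0, 0, 0, -0.0003, 0, -0.0005, 25],
    [0, 0, 0, -0.0003, 0, -0.001, 25],
    [0, 0, 0, -0.0003, 0, -0.0012, 25],
    [0, 0, 0, -0.0003, 0, -0.0012, 25],
    [0, 0, 0, -0.0003, 0, -0.0012, 25]
  ]
}}

```text
time: 48.25
tool_pos: [0.5772, -0.0058, 0.1023]
ee_rot: [3.14, 0.0, 1.571]
wrist_force: [-1.8, 0.9, 6.2]
width: 0.039
finger_force: 30.0
```

Request:
{"method": "apply_moves", "body": {
  "commands": [
    [0, 0, 0, 0, 0, -0.0003, 25],
    [0, 0, 0, 0, 0, -0.0006, 25],
    [0, 0, 0, 0, 0, -0.001, 25],
    [0, 0, 0, 0, 0, -0.001, 25],
    [0, 0, 0, 0, 0, -0.001, 25]
  ]
}}

```text
time: 48.75
tool_pos: [0.5772, -0.0059, 0.1016]
ee_rot: [3.14, 0.0, 1.571]
wrist_force: [-3.0, 1.0, 6.8]
width: 0.0388
finger_force: 30.0
```

Request:
{"method": "apply_moves", "body": {
  "commands": [
    [0, 0, 0, -0.0006, 0, -0.0003, 25],
    [0, 0, 0, -0.0006, 0.0002, -0.0006, 25],
    [0, 0, 0, -0.0006, 0.0002, -0.001, 25],
    [0, 0, 0, -0.0006, 0.0002, -0.001, 25],
    [0, 0, 0, -0.0006, 0.0002, -0.001, 25]
  ]
}}

```text
time: 49.25
tool_pos: [0.5769, -0.0057, 0.1008]
ee_rot: [3.139, 0.0, 1.571]
wrist_force: [-1.9, -0.2, 6.3]
width: 0.0391
finger_force: 30.0
```

Request:
{"method": "apply_moves", "body": {
  "commands": [
    [0, 0, 0, 0, 0, -0.0003, 25],
    [0, 0, 0, 0, 0, -0.0006, 25],
    [0, 0, 0, 0, 0, -0.001, 25],
    [0, 0, 0, 0, 0, -0.001, 25],
    [0, 0, 0, 0, 0, -0.001, 25]
  ]
}}

```text
time: 49.75
tool_pos: [0.577, -0.0058, 0.1004]
ee_rot: [3.139, 0.001, 1.571]
wrist_force: [-2.4, 0.9, 8.8]
width: 0.0392
finger_force: 30.0
```

Request:
{"method": "apply_moves", "body": {
  "commands": [
    [0, 0, 0, -0.0003, 0, -0.0003, 25],
    [0, 0, 0, -0.0003, 0, -0.0006, 25],
    [0, 0, 0, -0.0003, 0, -0.001, 25],
    [0, 0, 0, -0.0003, 0, -0.001, 25],
    [0, 0, 0, -0.0003, 0, -0.001, 25]
  ]
}}

```text
time: 50.25
tool_pos: [0.577, -0.0058, 0.0999]
ee_rot: [3.138, 0.001, 1.571]
wrist_force: [-1.9, 1.6, 10.5]
width: 0.0392
finger_force: 30.0
```

Request:
{"method": "apply_moves", "body": {
  "commands": [
    [0, 0, 0, 0, 0, -0.0003, 25],
    [0, 0, 0, 0, 0, -0.0006, 25],
    [0, 0, 0, 0, 0, -0.001, 25],
    [0, 0, 0, 0, 0, -0.001, 25],
    [0, 0, 0, 0, 0, -0.001, 25]
  ]
}}

```text
time: 50.75
tool_pos: [0.5771, -0.0058, 0.0992]
ee_rot: [3.138, 0.001, 1.571]
wrist_force: [-2.4, 1.5, 10.2]
width: 0.0386
finger_force: 30.0
```

Request:
{"method": "apply_moves", "body": {
  "commands": [
    [0, 0, 0, 0, 0, -0.0003, 25],
    [0, 0, 0, 0, 0, -0.0006, 25],
    [0, 0, 0, 0, 0, -0.001, 25],
    [0, 0, 0, 0, 0, -0.001, 25],
    [0, 0, 0, 0, 0, -0.001, 25]
  ]
}}

```text
time: 51.25
tool_pos: [0.5771, -0.0058, 0.0987]
ee_rot: [3.137, 0.001, 1.571]
wrist_force: [-3.3, 1.1, 12.5]
width: 0.0393
finger_force: 30.0
```

Request:
{"method": "apply_moves", "body": {
  "commands": [
    [0, 0, 0, 0, 0, -0.0003, 25],
    [0, 0, 0, 0, 0, -0.0006, 25],
    [0, 0, 0, 0, 0, -0.001, 25],
    [0, 0, 0, 0, 0, -0.001, 25],
    [0, 0, 0, 0, 0, -0.001, 25]
  ]
}}

```text
time: 51.75
tool_pos: [0.5773, -0.0058, 0.0985]
ee_rot: [3.137, 0.001, 1.571]
wrist_force: [-4.2, 0.6, 15.4]
width: 0.0386
finger_force: 30.0
```

Request:
{"method": "apply_moves", "body": {
  "commands": [
    [0, 0, 0, 0, 0, -0.0003, 25],
    [0, 0, 0, 0, 0, -0.0004, 25],
    [0, 0, 0, 0, 0, -0.0004, 25],
    [0, 0, 0, 0, 0, -0.0004, 25],
    [0, 0, 0, 0, 0, -0.0004, 25]
  ]
}}

```text
time: 52.25
tool_pos: [0.5773, -0.0059, 0.0984]
ee_rot: [3.137, 0.001, 1.571]
wrist_force: [-4.5, -0.0, 16.5]
width: 0.0388
finger_force: 30.0
```

Request:
{"method": "apply_moves", "body": {
  "commands": [
    [0, 0, 0, 0, 0, 0.0015, 25],
    [0, 0, 0, 0, 0, 0.003, 25],
    [0, 0, 0, 0, 0, 0.0045, 25],
    [0, 0, 0, 0, 0, 0.006, 25],
    [0, 0, 0, 0, 0, 0.006, 25]
  ]
}}

```text
time: 52.75
tool_pos: [0.5768, -0.0058, 0.1008]
ee_rot: [3.139, 0.0, 1.571]
wrist_force: [-0.8, 0.3, 5.9]
width: 0.039
finger_force: 30.0
```

Request:
{"method": "apply_moves", "body": {
  "commands": [
    [0, 0, 0, 0, 0, 0.0005, 25],
    [0, 0, 0, 0, 0, 0.001, 25],
    [0, 0, 0, 0, 0, 0.0015, 25],
    [0, 0, 0, 0, 0, 0.0015, 25],
    [0, 0, 0, 0, 0, 0.0015, 25]
  ]
}}

```text
time: 53.25
tool_pos: [0.5764, -0.0057, 0.1014]
ee_rot: [3.141, 0.0, 1.571]
wrist_force: [3.1, -0.2, 0.5]
width: 0.0391
finger_force: 30.0
```

Force falls to zero at 0.1014, where the free spring would still push about 6 N, so the cap has caught. I'll release and retreat.

Request:
{"method": "apply_moves", "body": {
  "commands": [
    [0, 0, 0, 0, 0, 0, 60],
    [0, 0, 0, 0, 0, 0, 80],
    [0, 0, 0, 0, 0, 0, 90],
    [0, 0, 0, 0, 0, 0.02, 90],
    [0, 0, 0, 0, 0, 0.06, 90]
  ]
}}

```text
time: 53.75
tool_pos: [0.5728, -0.0053, 0.1574]
ee_rot: [-3.131, -0.001, 1.571]
wrist_force: [0.6, -0.2, -0.6]
width: 0.0754
finger_force: 0.0
```

Request:
{"method": "apply_moves", "body": {
  "commands": [
    [0, 0, 0, 0, 0, 0.03, 90],
    [0, 0, 0, -0.02, -0.02, 0.04, 90],
    [0, 0, 0, -0.03, -0.05, 0.04, 90],
    [0, 0, 0, -0.03, -0.05, 0.04, 90],
    [0, 0, 0, -0.03, -0.05, 0.04, 90]
  ]
}}

```text
time: 54.25
tool_pos: [0.5455, -0.0557, 0.2013]
ee_rot: [-3.141, -0.001, 1.57]
wrist_force: [-0.9, 0.1, -0.4]
width: 0.0848
finger_force: 0.0
```

```bash
python3 - <<'E'
from h import *
s=snapshot("wrist"); o=get_obs(); print(o["time"],o["tool_pos"],o["wrist_force"])
c=proj(s,(.577,-.004,.09)).astype(int); l,t=max(0,min(440,c[0]-100)),max(0,c[1]-75)
a=s["pixels"][t:t+150,l:l+200]
s2=snapshot("scene"); c=proj(s2,(.577,-.004,.09)).astype(int); b=s2["pixels"][c[1]-37:c[1]+38,c[0]-50:c[0]+50]
im=np.hstack([cv2.resize(a,(400,300),interpolation=2),cv2.resize(b,(400,300),interpolation=2)]); cv2.imwrite("pics/fin.png",im[:,:,::-1])
print(proj(s2,(.577,-.004,.077+.047)),proj(s2,(.577,-.004,.080+.047)),c)
E
```

```text
54.3 [ 0.54568197 -0.05517278  0.20110127] [0.20378698 0.35065075 0.83975947]
[324.6933464  218.02651092] [324.70558199 216.96488112] [324 229]
```

View pics/fin.png

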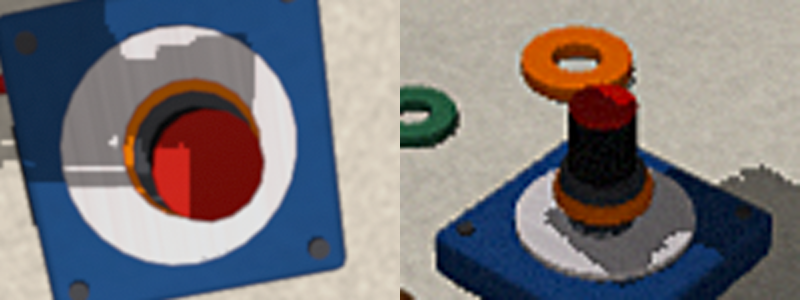

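The picture shows the stack seated level on the plate: orange disc, dark ring, then the cap standing down. The large orange and green discs are untouched and the robot is clear. I'm handing it in.

```bash
python3 -c "
from bench import *
print(close_job())"
```

```text
the job is handed in; nothing more can be done
None
```

The orange disc and the clamp ring are on the post, and the cap is pushed down at about 17 N. The force reading on lifting showed it had caught, and the last picture shows the stack seated. I handed the job in at about 54 s, with the robot clear and the green disc not touched; the hand-in returned no verdict.

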